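# Make up two lantern fitting kits

### The arm

A 6-joint arm with a two-finger parallel gripper is mounted at the origin on the work surface. World frame = base frame: x ahead of the robot, y to its left, z up, the work surface at z = 0. Lengths are in mm, angles in rad, forces in N, time in s.
With the tool pointing down it reaches from about 350 to 875 mm from the base axis. Payload 4.2 kg.
Tool frame: the origin (TCP) lies on the mounting face of the last link; the fingertips stand 173 mm ahead of it and the grasp point (between the pads) lies 155 mm ahead of it; z points along the fingers, y is the direction in which the jaws open and shut (so a half turn about z gives the same grasp; the last joint's range is limited). The gripper opens to 85 mm and grips with 20 to 120 N. Pads are 22 mm wide; open, the fingers measure 114 mm over their backs; the gripper's body (76 mm by 85 mm) begins 54 mm behind the grasp point. The pads swing forward as they close: fully open they stand 13 mm farther back than shut.
Start: joints at [1.481, 0.385, 0.008, 0, -1.194, -0.259], TCP at [213.574, 587.355, 404.712] pointing down, gripper open.
Joint ranges: [-3.14, 3.14], [-1.21, 2.06], [-1.07, 1.41], [-3.16, 2.05], [-2.99, -0.16], [-3.1, 3.1]. Speed limits (rad/s): [2.79, 2.79, 3.14, 3.14, 3.14, 3.14].

### API

Orientations are given as a unit quaternion [x, y, z, w].
In Python, from bench import arm gives the robot as it stands. The module is installed in compiled form; this text tells all that it offers.
- The arm moves only by the tool play_rows, never from a script. Its argument "moves" is a list of rows, each a list of 3 entries, a list of its own where there are three numbers: the shift along the world's x, y, z in units of 30 cm (1.0 is 30 cm), then the turn about the world's z in units of 30 degrees (1.0 is 30 degrees), then the gripper's target within -1 to 1 (shut at 1, half-way at 0, fully open at -1). In form: [[[x, y, z], turn, jaw], ...]. A call has 1 to 12 rows; each row is the pose to reach, as a shift and turn from the pose measured when the call began; what a row does not reach only later rows make up. A row lasts 1/8 s, in which the tool goes at most 62.5 mm and 10.7 degrees, less where a joint would pass 70% of its speed; a pose out of reach is approached as far as the arm can. A call with a number of a shift or a turn outside -1 to 1 is refused whole. A call with a gripper value outside its range is refused whole. The fingers move at their own pace and stop on an object; the grip force is fixed at half the most. Time passes only in rows, so rows that repeat a pose let the fingers close. It gives the time, the measured TCP pose, the force and the opening at its end, in the units of the state.
- arm.read_state(): the state, without advancing time (a new reading comes with each control period).
- arm.get_image(name): name is "side" or "top"; returns a dict with "pixels" (480x640x3 uint8, red, green, blue), "vfov" (degrees; the focal length in pixels is half the picture's height over the tangent of half this angle, whatever the lens; pixels are square), "cx", "cy" (the principal point, pixels), "xyz" and "rotation" of the camera in the world. Camera axes: x right, y up, looking along -z (the intrinsics and any distortion apply to the point x, -y, -z); pixel columns grow to the right and rows downward; lengths in mm; the calibration is good to about 2 mm. A picture is of the moment at which its call begins. There is no depth.
- arm.job_done(): hands the job in, once; it reports no verdict.
Trained networks look in a picture, given as the dict that the camera call returned (one of the last four; its "shot" number tells which), for a name from the list of things; names that differ only in an ending like _2 or _b are one class to them, and where a whole thing is asked for, a point or a joint stands for the part that bears it (a point fixed in the world has none). Each returns a list of dicts, best first, with "conf" (0 to 1); they miss things now and then, are a little off and sometimes report something else, mostly with a low value. They report only what shows in the picture. A call takes as long as a camera call.
- arm.look_for(name, picture): "centre" ([x, y, z] in mm, in world coordinates, good to about 4 mm: the middle of the surface that is visible of it).
The state is a dict: "clock": time; "joints": joint angles; "joint_vel": joint speeds; "joint_efforts": joint torques, N m; "position": TCP position; "ee_rot": TCP orientation; "contact_force": force on the tool from outside, world axes, zero at the start; "wrist_torque": the same for the moment, N m; "gripper_width": finger opening in mm.
Only numpy, scipy, OpenCV 4.12 (cv2) and the standard library are available. Lean on these libraries where they do the work, as an engineer would, in place of code of your own. Each camera call takes 0.05 s, during which the arm holds its last target.

### The job

Make up the two lantern kits in the pine trays: the hanging lantern's kit, in the longer tray with three places, is the large frosted bulb, the tall pendant lampholder and the wing nut; the wall lantern's kit, in the shorter tray with two places, is the small frosted bulb and the flanged batten lampholder. In each tray stand the bulb cap down in the turned cup and the lampholder upright in the bay next to the cup, and lay the wing nut flat on its base in the end bay of the longer tray. Set the glass bulbs down without dropping them, and leave the pierced brass dome and the riveting set as they lie.

Things in the scene. Friction and masses are not known exactly. Their poses are not given: they have to be found in the camera images.
- bulb_large: Large frosted bulb: white globe 58 mm wide on a brass bayonet cap 22 mm wide, 26 mm long; 102 mm tall, 45 g. Origin: middle of the cap's end; z towards the globe, whose centre is 73 mm above the origin. Stands cap down in a fixed turned pine cup on the bench (bore 42, outside 52, foot 68 wide, rim 63 mm above the bench). Grip the globe at its widest; it lifts straight out, clear after 55 mm.
- bulb_small: Small frosted bulb: white globe 42 mm wide on a brass bayonet cap 15 mm wide, 21 mm long; 70 mm tall, 26 g. Origin: middle of the cap's end; z towards the globe, whose centre is 49 mm above the origin. Stands cap down in a fixed turned pine cup on the bench (bore 30, outside 38, foot 54 wide, rim 44 mm above the bench). Grip the globe at its widest; it lifts straight out, clear after 36 mm.
- pendant_holder: Tall brass pendant lampholder, 69 mm high, about 85 g, standing mouth down, round about z: knurled shade ring 40 mm wide up to 13 mm, barrel 29 mm wide up to 38 mm, cap 33 mm wide from 38 to 46 mm, then rounded in to a 12 mm cord grip with a dark hole on top. Origin: centre of its underside, z up. Grip it at 35 to 45 mm.
- batten_holder: Brass batten lampholder, about 80 g: flat round flange 60 mm wide, 6 mm thick, with two screw holes, carrying an open-mouthed barrel 26 mm wide that rises to 38 mm above the underside (mouth and bayonet slots on top; it flares to 32 mm at its foot, below 11 mm). Grip the barrel. Not the similar socket fixed to the bench on a dark wood disc. Origin: centre of its underside, z up.
- wing_nut: Knurled brass wing nut, base down, about 45 g: base 25 mm wide, 4 mm high; hub 20 mm wide up to 18 mm; two wings 6 mm thick slope up and outwards along its x axis to 35 mm height, span about 56 mm. Grip hub and wings across its y axis. Origin: centre of its underside, x along the wings, z up.
- tray_long: Longer pine tray, 96 (x) by 252 mm (y), fixed. Floor 6 mm thick; walls and partitions 6 mm thick, tops 16 mm above the bench. Origin: centre of underside, z up. On x = 0: turned bulb cup at y = +82 mm (bore 42, outside 52, rim 63 mm above the bench; the globe rests on the rim, bulb origin then 10 mm above the bench); lampholder bay at y = 0, end bay at y = -82 mm (each 84 by 76 mm inside).
- tray_short: Shorter pine tray, 96 (x) by 166 mm (y), fixed. Floor 6 mm thick; walls and partition 6 mm thick, tops 16 mm above the bench. Origin: centre of underside, z up. On x = 0: turned bulb cup at y = +45 mm (bore 30, outside 38, rim 44 mm above the bench; the globe rests on the rim, bulb origin then 10 mm above the bench); lampholder bay at y = -35 mm (84 by 84 mm inside).
- dome: bystander: pierced brass lantern dome, 104 mm in diameter, 79 mm high, mouth down. Origin at the centre of its underside. Leave it.
- rivet_set: bystander: steel riveting set lying flat, 13 mm square shank, 102 mm long along x. Origin under its middle. Leave it.

How it is judged (in metres and radians):
At the end, for the whole second after the job is handed in: All released, at rest, upright within 0.25 rad. Each bulb seated in its own tray's cup: cap end within 14 mm (large) or 10 mm (small) of the cup's axis in x and y and 5 mm of seated height. Lampholders and wing nut inside their own bays, underside within 4 mm of the floor's height (x of bulb_large in the frame of tray_long between -0.014 and 0.014 m and y of bulb_large in the frame of tray_long between 0.068 and 0.096 m and z of bulb_large in the frame of tray_long between 0.005 and 0.015 m and angle between each of bulb_large, bulb_small, pendant_holder, batten_holder, wing_nut's own z axis and vertical below 0.25 rad and linear speed of each of bulb_large, bulb_small, pendant_holder, batten_holder, wing_nut below 0.03 m/s and angular speed of each of bulb_large, bulb_small, pendant_holder, batten_holder, wing_nut below 0.4 rad/s and x of bulb_small in the frame of tray_short between -0.01 and 0.01 m and y of bulb_small in the frame of tray_short between 0.035 and 0.055 m and z of bulb_small in the frame of tray_short between 0.0047 and 0.0147 m and x of pendant_holder in the frame of tray_long between -0.025 and 0.025 m and y of pendant_holder in the frame of tray_long between -0.021 and 0.021 m and z of pendant_holder in the frame of tray_long between 0.002 and 0.01 m and x of batten_holder in the frame of tray_short between -0.015 and 0.015 m and y of batten_holder in the frame of tray_short between -0.05 and -0.02 m and z of batten_holder in the frame of tray_short between 0.002 and 0.01 m and x of wing_nut in the frame of tray_long between -0.034 and 0.034 m and y of wing_nut in the frame of tray_long between -0.112 and -0.052 m and z of wing_nut in the frame of tray_long between 0.002 and 0.01 m); the robot touches nothing.
It fails at once if a glass bulb is dropped: it falls free of the fingers faster than 0.75 m/s, about 3 cm of fall ((contact force between bulb_large and the fingers below 0.01 N and linear speed of bulb_large above 0.75 m/s) or (contact force between bulb_small and the fingers below 0.01 N and linear speed of bulb_small above 0.75 m/s)).
It fails at once if the dome or the riveting set is shifted by more than 2 cm (distance of any of dome, rivet_set from where it was at the start of the episode above 0.02 m).
It also fails if it takes over 134 s, if anything falls off the work surface, if the arm or the gripper's body presses on something with over 40 N, if the wrist force passes 120 N, or if a joint passes its speed limit or range.

## Working session

There is one attempt and no reset: what is moved stays moved. The work goes in short steps, Python scripts to look and compute and a tool call to move; the robot and the scene stay as the last step left them, time stands still between calls to the robot, and variables do not carry over. Pictures are saved under pics/ and viewed, and the job is handed in when it is done.

Besides the shell and the picture viewer there is one more tool, called after "Call:" by a JSON object that holds its "op" and its "data". play_rows: Moves the arm, as the interface text tells. Shifts and turns lie within -1 to 1; 1 stands for 30 cm of shift or 30 degrees of turn. Its arguments: {"type":"object","properties":{"moves":{"type":"array"}},"required":["moves"]}

```bash
mkdir -p pics; cat > h.py <<'E'
from bench import arm
import numpy as np, cv2
def snap(cam,fn):
    im=arm.get_image(cam); cv2.imwrite('pics/'+fn,cv2.cvtColor(im['pixels'],cv2.COLOR_RGB2BGR)); return im
E
python3 - <<'E'
from h import *
print(arm.read_state())
names="bulb_large bulb_small pendant_holder batten_holder wing_nut tray_long tray_short dome rivet_set".split()
for c in ("top","side"):
    im=snap(c,c+'0.png'); print(c,{k:v for k,v in im.items() if k!='pixels'})
    for n in names:
        print(n,[(np.round(d['centre']).tolist(),round(d['conf'],2)) for d in arm.look_for(n,im)][:4])
E
```

```text
{'clock': 0.0, 'joints': array([ 1.48059897e+00,  3.85577429e-01,  6.60287694e-03, -5.26167248e-04,
       -1.19399347e+00, -2.58623393e-01]), 'joint_vel': array([-2.50311261e-03,  2.06115665e-05, -8.38760342e-04,  5.75961356e-04,
        1.25283729e-03, -3.48934471e-04]), 'joint_efforts': array([-6.08408627e-04, -3.92285013e+01,  1.88403726e+01,  4.18639228e+00,
       -4.55453672e-03, -8.45890526e-06]), 'position': array([213.49748804, 587.18166147, 403.59554321]), 'ee_rot': array([ 9.84811568e-01, -1.73622976e-01, -1.52320864e-04,  1.10256802e-03]), 'contact_force': array([-0.40818565, -0.51723868,  0.1658511 ]), 'wrist_torque': array([-0.00011914, -0.01143953, -0.06554691]), 'gripper_width': 85.25996336968258}
top {'vfov': 50.69700236899476, 'cx': 316.78330386556297, 'cy': 226.78669876237785, 'xyz': array([ 381.56680637,   11.80991907, 1110.56567927]), 'rotation': array([-0.03777435,  0.05766026,  0.71308004, -0.69768564]), 'shot': 1}
bulb_large [([432.0, -136.0, 104.0], 0.67), ([544.0, 384.0, 51.0], 0.5)]
bulb_small [([425.0, 265.0, 73.0], 0.88)]
pendant_holder [([416.0, -287.0,
[... 227 characters left out ...]
 -286.0, 50.0], 0.17)]
rivet_set [([526.0, -406.0, 10.0], 0.84)]
side {'vfov': 51.69231485513717, 'cx': 315.37043586846096, 'cy': 233.38314789195815, 'xyz': array([ 298.97941335, -651.37073934,  812.64895244]), 'rotation': array([ 0.35267548, -0.05715125, -0.15938257,  0.92029937]), 'shot': 2}
bulb_large [([428.0, -162.0, 102.0], 0.62)]
bulb_small [([424.0, 255.0, 64.0], 0.76)]
pendant_holder [([414.0, -301.0, 47.0], 0.75)]
batten_holder [([436.0, 133.0, 9.0], 0.63)]
wing_nut [([435.0, 12.0, 21.0], 0.46), ([606.0, -173.0, 10.0], 0.2)]
tray_long [([524.0, -413.0, 12.0], 0.3)]
tray_short [([608.0, 149.0, 7.0], 0.56)]
dome [([544.0, 367.0, 38.0], 0.82)]
rivet_set [([525.0, -413.0, 11.0], 0.85)]
```

View pics/top0.png

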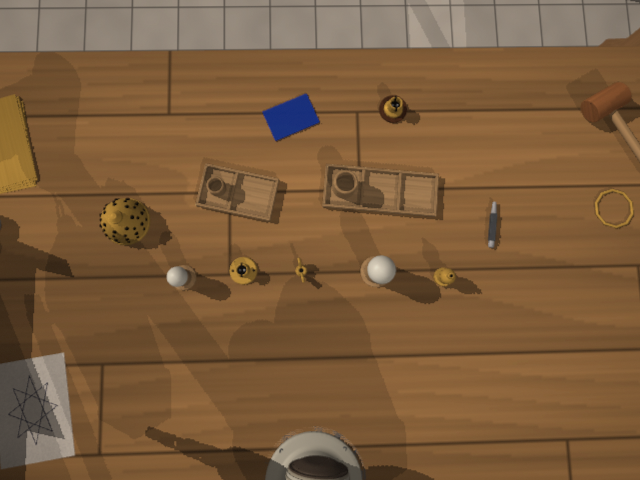

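View pics/side0.png

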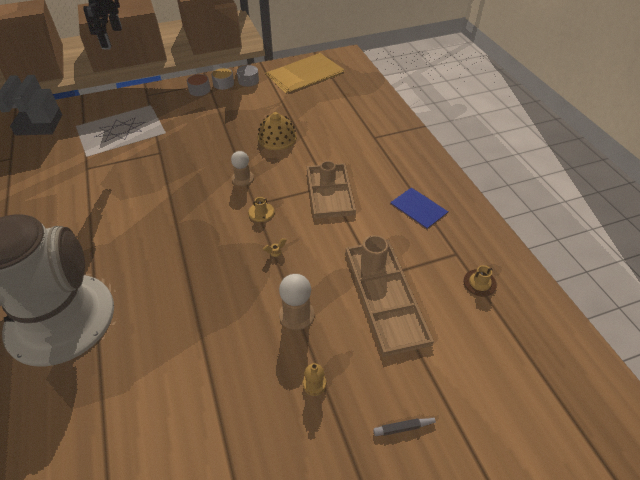

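```bash
cat >> h.py <<'E'
from scipy.spatial.transform import Rotation as R
import pickle
def K(im):
    f=im['pixels'].shape[0]/2/np.tan(np.radians(im['vfov'])/2); return f
def proj(im,P):
    P=np.atleast_2d(P).astype(float)
    q=R.from_quat(im['rotation']).inv().apply(P-im['xyz'])
    f=K(im); return np.c_[im['cx']+f*q[:,0]/-q[:,2], im['cy']-f*q[:,1]/-q[:,2]]
def ray(im,uv):
    f=K(im); d=np.array([(uv[0]-im['cx'])/f,-(uv[1]-im['cy'])/f,-1.]); return R.from_quat(im['rotation']).apply(d)
def onplane(im,uv,z):
    d=ray(im,uv); return im['xyz']+d*(z-im['xyz'][2])/d[2]
def tri(pairs):
    A=np.zeros((3,3));b=np.zeros(3)
    for im,uv in pairs:
        d=ray(im,uv); d/=np.linalg.norm(d); M=np.eye(3)-np.outer(d,d); A+=M; b+=M@im['xyz']
    X=np.linalg.solve(A,b); return X
def crop(im,u,v,w,h,s,fn):
    p=im['pixels'][v:v+h,u:u+w]; p=cv2.resize(p,None,fx=s,fy=s,interpolation=cv2.INTER_CUBIC)
    cv2.imwrite('pics/'+fn,cv2.cvtColor(p,cv2.COLOR_RGB2BGR))
E
python3 - <<'E'
from h import *
a=arm.get_image('top'); b=arm.get_image('side')
pickle.dump((a,b),open('ims.pkl','wb'))
for P in ([432,-136,104],[425,265,73],[416,-287,51],[612,-166,4],[608,155,8],[526,-406,10],[0,0,0]):
    print(P,proj(a,P).round(),proj(b,P).round())
crop(a,160,235,310,60,2.5,'t1.png'); crop(a,180,150,270,75,2.9,'t2.png')
crop(b,220,140,160,150,4,'s1.png'); crop(b,260,260,160,150,4,'s2.png'); crop(b,300,150,140,210,2.8,'s3.png')
E
```

```text
[432, -136, 104] [[377. 268.]] [[292. 277.]]
[425, 265, 73] [[178. 277.]] [[238. 156.]]
[416, -287, 51] [[445. 276.]] [[312. 368.]]
[612, -166, 4] [[381. 190.]] [[386. 295.]]
[608, 155, 8] [[236. 194.]] [[327. 189.]]
[526, -406, 10] [[491. 225.]] [[401. 423.]]
[0, 0, 0] [[313. 482.]] [[ 58. 318.]]
```

View pics/t1.png

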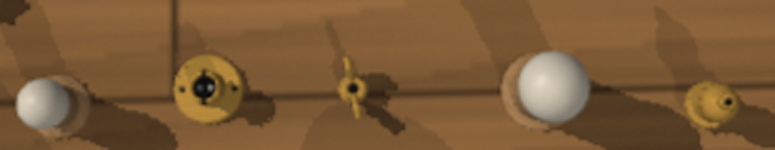

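View pics/t2.png

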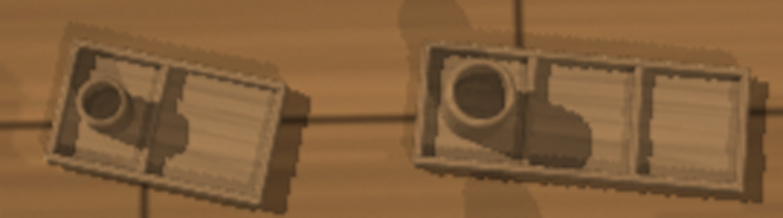

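View pics/s1.png

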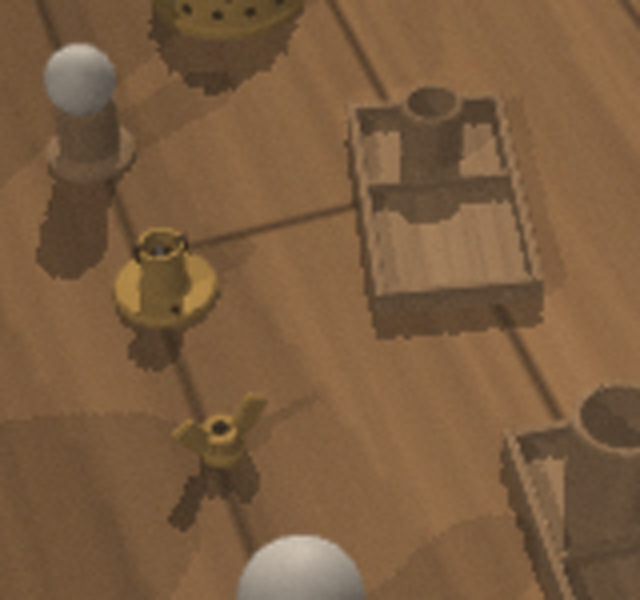

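View pics/s2.png

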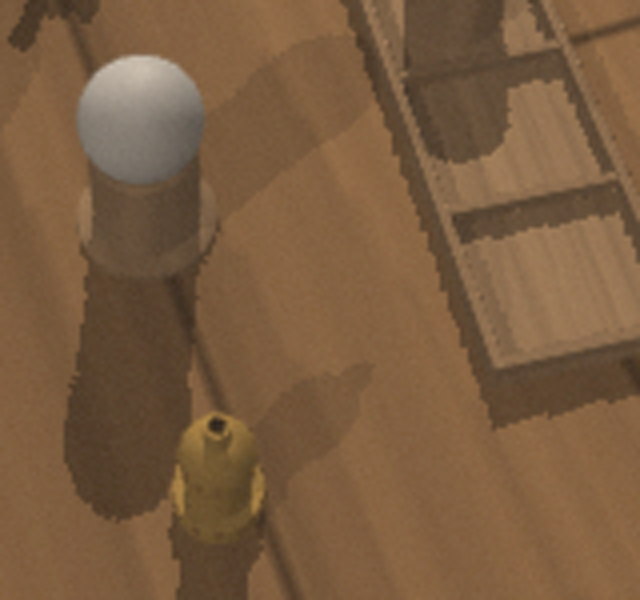

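View pics/s3.png

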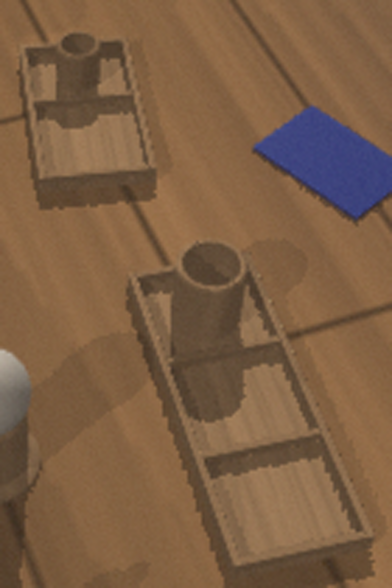

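```bash
cat > m.py <<'E'
from h import *
a,b=pickle.load(open('ims.pkl','rb'))
T1=lambda x,y:(160+(x+.5)/2.5-.5,235+(y+.5)/2.5-.5)
T2=lambda x,y:(180+(x+.5)/2.9-.5,150+(y+.5)/2.9-.5)
S1=lambda x,y:(220+(x+.5)/4-.5,140+(y+.5)/4-.5)
S2=lambda x,y:(260+(x+.5)/4-.5,260+(y+.5)/4-.5)
S3=lambda x,y:(300+(x+.5)/2.8-.5,150+(y+.5)/2.8-.5)
# name: topuv, sideuv, z expected
D={'Bs':(T1(43,103),S1(80,79),59),'Bl':(T1(553,87),S2(140,119),83),'bat_mouth':(T1(204,88),S1(162,240),38),'bat_fl':(T1(208,89),S1(167,285),6),
'nut':(T1(352,88),S1(222,427),18),'tip1':(T1(347,60),S1(255,400),35),'tip2':(T1(358,116),S1(183,433),35),'pend':(T1(728,102),S2(218,424),69),
'L_TL':(T2(428,46),None,16),'L_TR':(T2(749,69),S3(372,537),16),'L_BR':(T2(743,188),S3(236,565),16),'L_BL':(T2(416,164),S3(132,278),16),'Lcup':(T2(480,96),S3(213,266),63),
'S_TL':(T2(75,43),S3(127,42),16),'S_TR':(T2(289,86),S3(156,172),16),'S_BR':(T2(262,207),S3(40,182),16),'S_BL':(T2(50,160),S3(24,48),16),'Scup':(T2(104,103),S3(78,45),44)}
E
python3 - <<'E'
from m import *
for k,(t,s,z) in D.items():
    print(k,z,'tri',tri([(a,t),(b,s)]).round(1) if s else '','top',onplane(a,t,z)[:2].round(1),'side',onplane(b,s,z)[:2].round(1) if s else '')
E
```

```text
Bs 59 tri [428.8 270.2  58.2] top [428.2 270.1] side [429.2 269.2]
Bl 83 tri [ 431.5 -147.3   82.2] top [ 430.8 -147. ] side [ 432.1 -147.9]
bat_mouth 38 tri [440.5 140.3  40.4] top [438.7 140.9] side [442.9 142.6]
bat_fl 6 tri [440.9 141.4   3.6] top [439.4 141.3] side [441.8 138.9]
nut 18 tri [438.1  16.3  17.8] top [436.9  16.5] side [439.2  16. ]
tip1 35 tri [459.8  20.3  27.1] top [459.8  20.2] side [457.6  13.6]
tip2 35 tri [415.   11.5  27.3] top [412.3  11.8] side [416.2   4.7]
pend 69 tri [ 416.8 -293.4   70.3] top [ 415.9 -293.6] side [ 418.  -292.9]
L_TL 16 tri  top [666.7 -47.3] side 
L_TR 16 tri [ 644.5 -294.    14. ] top [ 644.4 -293.6] side [ 643.1 -294.8]
L_BR 16 tri [ 552.1 -283.7   16.5] top [ 552.1 -283.8] side [ 552.4 -283.5]
L_BL 16 tri [578.4 -36.5  11.3] top [575.3 -35.8] side [579.2 -40.3]
Lcup 63 tri [619.7 -82.7  59.5] top [616.4 -81.7] side [620.9 -85.5]
S_TL 16 tri [678.2 222.6   7.2] top [673.5 221.3] side [676.4 213. ]
S_TR 16 tri [639.1  59.2  12.8] top [637.2  59.3] side [638.8  56.4]
S_BR 16 tri [546.9  80.7  12.6] top [544.7  80.8] side [547.5  77.5]
S_BL 16 tri [586.8 239.6  13.2] top [583.5 239.4] side [588.5 236.3]
Scup 44 tri [621.8 194.4  42.9] top [620.3 194.4] side [622.7 193.2]
```

Call:
{"op": "play_rows", "data": {"moves": [[[0.1,-0.15,0],-0.3,-1],[[0.25,-0.35,0],-0.6,-1],[[0.36,-0.53,0],-0.9,-1],[[0.5,-0.7,0],-1,-1],[[0.6,-0.9,0],-1,-1],[[0.65,-0.98,0],-1,-1],[[0.65,-0.98,0],-1,-1]]}}

```text
clock: 1.98
position: [409.6, 290.8, 405.0]
ee_rot: [0.905, -0.425, 0.0, -0.0]
contact_force: [-0.5, 0.6, 0.3]
gripper_width: 85.1
```

Call:
{"op": "play_rows", "data": {"moves": [[[0.06,-0.08,0],-0.3,-1],[[0.06,-0.08,0],-0.6,-1],[[0.06,-0.08,0],-0.9,-1],[[0.06,-0.08,0],-1,-1],[[0.06,-0.08,0],-1,-1]]}}

```text
clock: 2.6
position: [427.3, 267.5, 405.1]
ee_rot: [0.765, -0.644, 0.0, -0.0]
contact_force: [-0.5, 0.7, 0.4]
gripper_width: 85.6
```

```bash
cat >> h.py <<'E'
def yaw(s): # jaw direction deg in (-90,90]
    y=R.from_quat(s['ee_rot']).apply([0,1,0]); a=np.degrees(np.arctan2(y[1],y[0])); return (a+90)%180-90
def go(x,y,zg,jaw=None,back=0):
    """print shift to put grasp point at x,y,zg"""
    s=arm.read_state(); z=R.from_quat(s['ee_rot']).apply([0,0,1]); gp=s['position']+155*z
    print('t',round(s['clock'],2),'grasp',gp.round(1),'tilt',np.degrees(np.arccos(-z[2])).round(2),'jaw',round(yaw(s),1),'w',round(s['gripper_width'],1),'F',s['contact_force'].round(1),'q',s['joints'].round(2))
    d=(np.array([x,y,zg])-gp)/300; print('shift',d.round(3),'turn',None if jaw is None else round((((jaw-yaw(s))+90)%180-90)/30,3))
E
python3 -c "
from h import *
go(428.7,269.7,59,-10)"
```

```text
t 2.6 grasp [427.4 267.5 250.1] tilt 0.03 jaw 9.8 w 85.6 F [-0.5  0.7  0.4] q [ 0.88  0.18 -0.28  0.   -1.11 -0.71]
shift [ 0.004  0.007 -0.637] turn -0.662
```

Call:
{"op": "play_rows", "data": {"moves": [[[0.004,0.007,-0.1],-0.3,-1],[[0.004,0.007,-0.25],-0.66,-1],[[0.004,0.007,-0.4],-0.66,-1],[[0.004,0.007,-0.52],-0.66,-1],[[0.004,0.007,-0.6],-0.66,-1],[[0.004,0.007,-0.64],-0.66,-1],[[0.004,0.007,-0.64],-0.66,-1],[[0.004,0.007,-0.64],-0.66,-1]]}}

```text
clock: 3.6
position: [428.9, 270.1, 214.1]
ee_rot: [-0.643, 0.766, -0.0, 0.001]
contact_force: [0.7, -0.1, 0.0]
gripper_width: 85.1
```

```bash
python3 -c "
from h import *
im=snap('side','g1.png'); crop(im,180,100,150,130,4,'g1c.png')
im=snap('top','g1t.png'); crop(im,120,220,120,100,5,'g1tc.png')
go(428.7,269.7,59,-10)"
```

```text
t 3.7 grasp [429.1 270.3  59.2] tilt 0.16 jaw -9.9 w 85.3 F [-0.7  0.7  0.3] q [ 0.88  0.42 -0.51  0.   -0.64 -1.06]
shift [-0.001 -0.002 -0.001] turn -0.002
```

View pics/g1c.png

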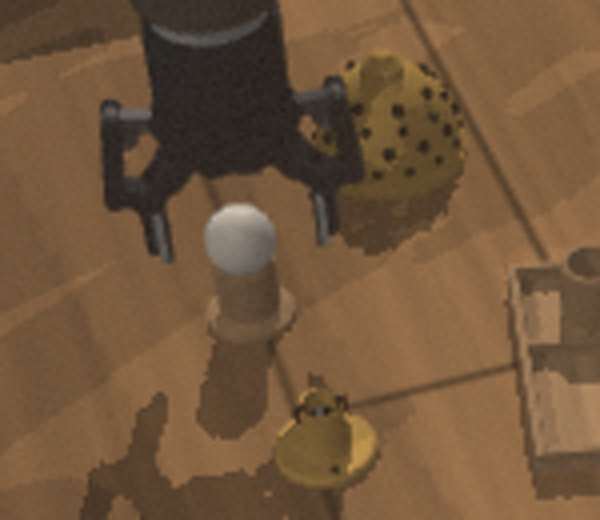

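View pics/g1tc.png

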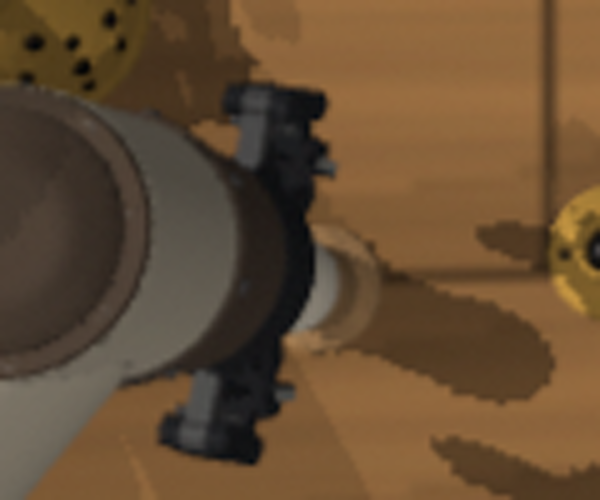

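Call:
{"op": "play_rows", "data": {"moves": [[[0,0,-0.005],0,0],[[0,0,-0.005],0,1],[[0,0,-0.005],0,1],[[0,0,-0.005],0,1],[[0,0,-0.005],0,1],[[0,0,-0.005],0,1],[[0,0,-0.005],0,1],[[0,0,-0.005],0,1]]}}

```text
clock: 4.7
position: [427.8, 270.0, 213.3]
ee_rot: [-0.643, 0.766, 0.0, 0.001]
contact_force: [-6.1, 2.7, 6.9]
gripper_width: 39.2
```

Call:
{"op": "play_rows", "data": {"moves": [[[0,0,0.03],0,1],[[0,0,0.1],0,1],[[0,0,0.2],0,1],[[0,0,0.3],0,1],[[0,0,0.38],0,1],[[0,0,0.4],0,1],[[0,0,0.4],0,1]]}}

```text
clock: 5.58
position: [427.7, 269.8, 333.1]
ee_rot: [-0.643, 0.766, 0.001, 0.001]
contact_force: [0.2, 0.1, 0.5]
gripper_width: 39.4
```

```bash
python3 -c "
from h import *
im=snap('side','g2.png'); crop(im,180,80,150,130,4,'g2c.png')
go(621.7,193,179,-13)"
```

```text
t 5.62 grasp [427.5 269.8 177.5] tilt 0.06 jaw -10.0 w 39.0 F [ 0.  -0.3 -0. ] q [ 0.88  0.25 -0.39 -0.   -0.93 -1.06]
shift [ 0.647 -0.256  0.005] turn -0.101
```

View pics/g2c.png

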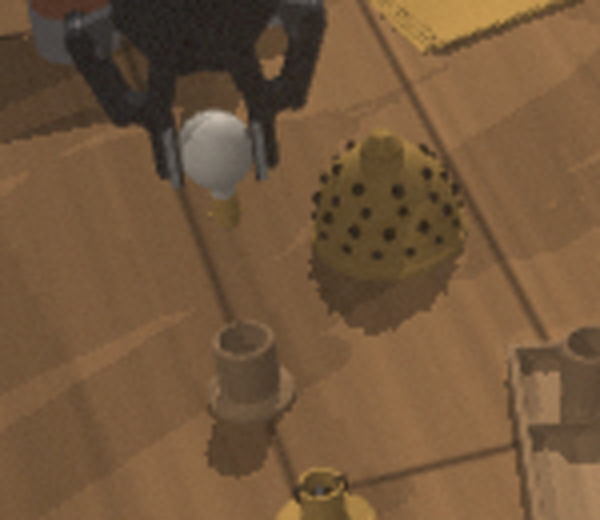

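Call:
{"op": "play_rows", "data": {"moves": [[[0.06,-0.02,0.01],0,1],[[0.18,-0.07,0.02],-0.1,1],[[0.32,-0.125,0.02],-0.1,1],[[0.46,-0.18,0.02],-0.1,1],[[0.57,-0.225,0.02],-0.1,1],[[0.63,-0.25,0.01],-0.1,1],[[0.647,-0.256,0],-0.1,1],[[0.647,-0.256,0],-0.1,1],[[0.647,-0.256,0],-0.1,1]]}}

```text
clock: 6.75
position: [620.9, 193.5, 332.7]
ee_rot: [-0.623, 0.782, 0.001, -0.0]
contact_force: [-0.5, 0.3, 0.2]
gripper_width: 39.6
```

```bash
python3 -c "
from h import *
im=snap('side','g3.png'); crop(im,260,60,150,150,4,'g3c.png')
im=snap('top','g3t.png'); crop(im,160,130,150,120,4,'g3tc.png')
go(621.7,193,59,-13)"
```

```text
t 6.85 grasp [621.  193.7 178. ] tilt 0.06 jaw -12.9 w 39.8 F [ 0.5 -0.2  0.1] q [ 0.55  0.48 -0.02 -0.   -1.07 -0.77]
shift [ 0.002 -0.002 -0.397] turn -0.004
```

View pics/g3c.png

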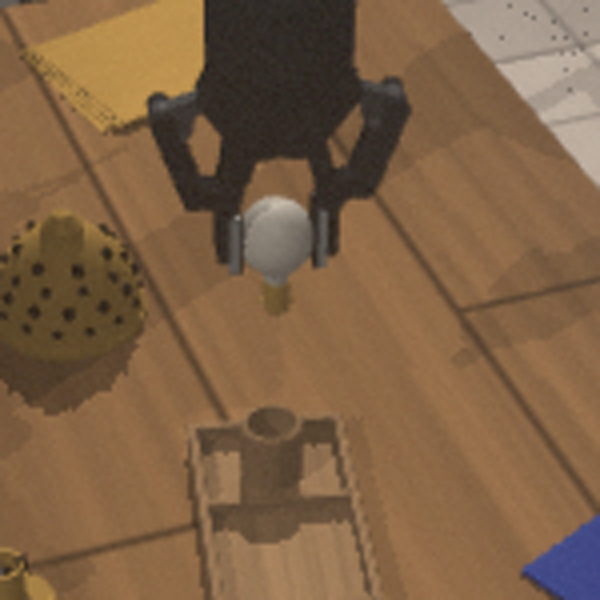

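View pics/g3tc.png

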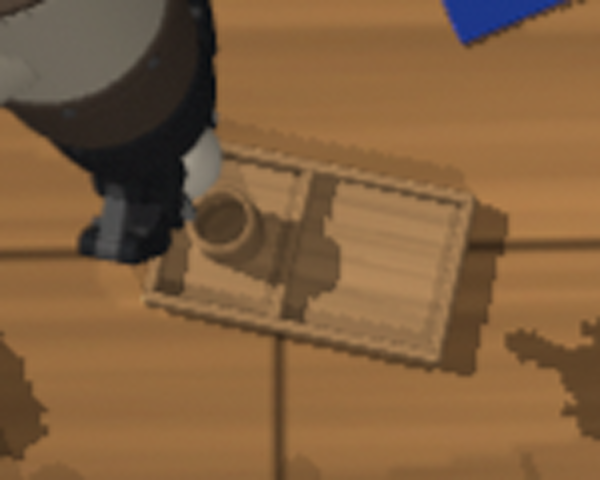

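Call:
{"op": "play_rows", "data": {"moves": [[[0.002,-0.002,-0.05],0,1],[[0.002,-0.002,-0.13],0,1],[[0.002,-0.002,-0.2],0,1],[[0.002,-0.002,-0.25],0,1],[[0.002,-0.002,-0.26],0,1],[[0.002,-0.002,-0.26],0,1]]}}

```text
clock: 7.6
position: [621.8, 193.1, 255.3]
ee_rot: [-0.623, 0.782, 0.0, 0.0]
contact_force: [0.5, 0.8, -0.7]
gripper_width: 39.3
```

```bash
python3 -c "
from h import *
im=snap('side','g4.png'); crop(im,290,110,90,90,6,'g4c.png')
print(proj(im,[[621.7,193,44],[621.7,193,101]]))
go(621.7,193,59,-13)"
```

```text
[[327.18575905 165.88469709]
 [327.44827916 146.72064193]]
t 7.65 grasp [622.  193.3 100.7] tilt 0.1 jaw -12.9 w 39.5 F [-0.4 -0.5  0.4] q [ 0.55  0.56 -0.11 -0.   -0.91 -0.77]
shift [-0.001 -0.001 -0.139] turn -0.004
```

View pics/g4c.png

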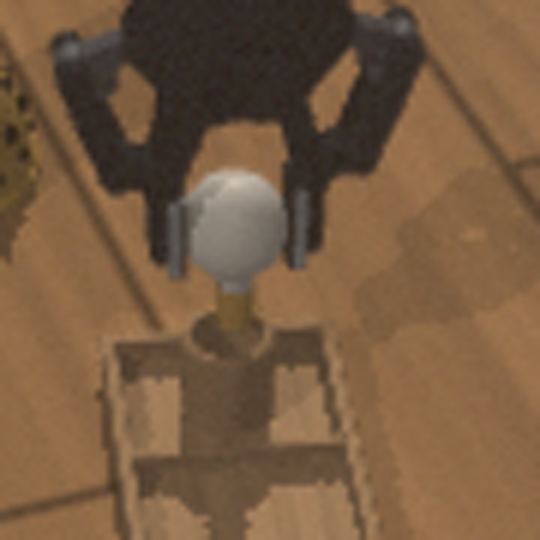

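Call:
{"op": "play_rows", "data": {"moves": [[[-0.008,-0.001,-0.03],0,1],[[-0.008,-0.001,-0.07],0,1],[[-0.008,-0.001,-0.11],0,1],[[-0.008,-0.001,-0.13],0,1],[[-0.008,-0.001,-0.139],0,1],[[-0.008,-0.001,-0.141],0,1],[[-0.008,-0.001,-0.141],0,1]]}}

```text
clock: 8.52
position: [620.3, 193.6, 214.9]
ee_rot: [-0.624, 0.782, -0.0, 0.003]
contact_force: [-0.4, 1.4, 4.9]
gripper_width: 39.7
```

```bash
python3 -c "
from h import *
im=snap('side','g5.png'); crop(im,290,110,90,90,6,'g5c.png')
go(621.7,193,59,-13)"
```

```text
t 8.57 grasp [621.1 194.1  59.9] tilt 0.34 jaw -12.8 w 39.5 F [-0.2  1.4  5.1] q [ 0.55  0.6  -0.15 -0.   -0.82 -0.77]
shift [ 0.002 -0.004 -0.003] turn -0.006
```

View pics/g5c.png

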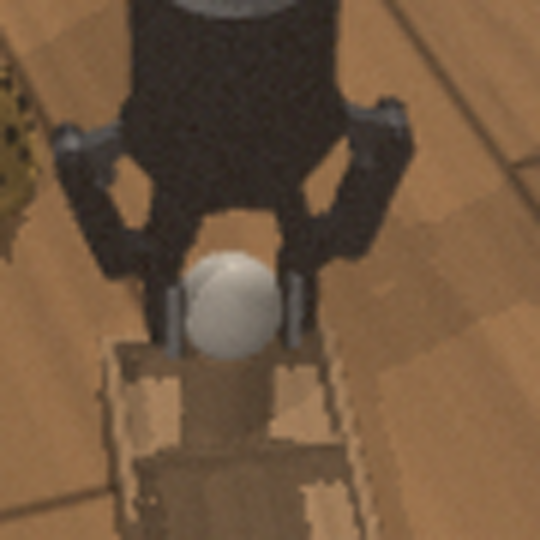

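Call:
{"op": "play_rows", "data": {"moves": [[[0,0,0],0,0],[[0,0,0],0,-0.5],[[0,0,0],0,-1],[[0,0,0],0,-1],[[0,0,0],0,-1],[[0,0,0],0,-1]]}}

```text
clock: 9.32
position: [620.3, 193.6, 214.8]
ee_rot: [-0.624, 0.782, -0.0, 0.003]
contact_force: [-0.5, 0.2, -0.8]
gripper_width: 85.5
```

Call:
{"op": "play_rows", "data": {"moves": [[[0,0,0.05],0,-1],[[0,0,0.15],0,-1],[[0,0,0.3],0,-1],[[0,0,0.42],0,-1],[[-0.05,0,0.42],0,-1],[[-0.15,0,0.42],0,-1]]}}

```text
clock: 10.07
position: [575.3, 193.5, 342.5]
ee_rot: [-0.624, 0.782, -0.0, 0.004]
contact_force: [-0.1, 0.4, -0.8]
gripper_width: 85.4
```

```bash
python3 -c "
from h import *
im=snap('side','g6.png'); crop(im,290,110,90,90,6,'g6c.png')
go(440.5,141,180,-13)"
```

```text
t 10.12 grasp [572.3 193.6 187.3] tilt 0.29 jaw -12.8 w 85.2 F [-4.6 -1.8 -2.1] q [ 0.59  0.4  -0.14 -0.   -1.03 -0.82]
shift [-0.439 -0.175 -0.024] turn -0.006
```

View pics/g6c.png

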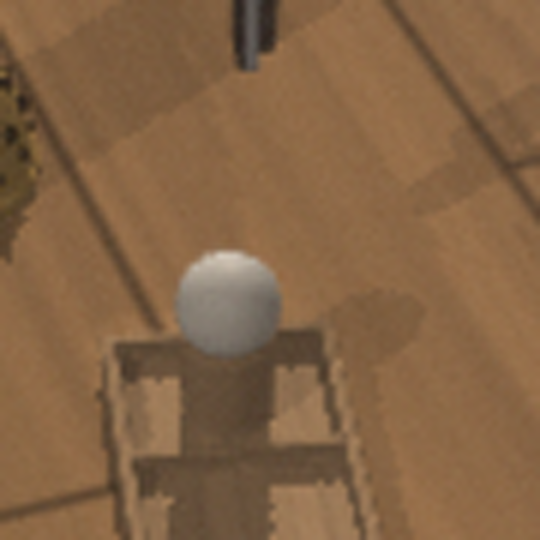

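Call:
{"op": "play_rows", "data": {"moves": [[[-0.15,-0.06,0],0,-1],[[-0.3,-0.12,0],0,-1],[[-0.4,-0.16,0],0,-1],[[-0.439,-0.175,-0.05],0,-1],[[-0.439,-0.175,-0.2],0,-1],[[-0.439,-0.175,-0.35],0,-1],[[-0.439,-0.175,-0.45],0,-1],[[-0.439,-0.175,-0.45],0,-1],[[-0.439,-0.175,-0.45],0,-1]]}}

```text
clock: 11.25
position: [440.8, 141.0, 208.8]
ee_rot: [-0.624, 0.781, 0.0, 0.004]
contact_force: [0.4, -0.3, 0.5]
gripper_width: 85.3
```

```bash
python3 -c "
from h import *
im=snap('side','b1.png'); crop(im,210,140,110,100,6,'b1c.png')
go(440.5,141,29.5,-13)"
```

```text
t 11.3 grasp [441.7 141.9  54. ] tilt 0.5 jaw -12.8 w 85.4 F [0.2 0.4 0.5] q [ 0.66  0.37 -0.63 -0.   -0.57 -0.88]
shift [-0.004 -0.003 -0.082] turn -0.007
```

View pics/b1c.png

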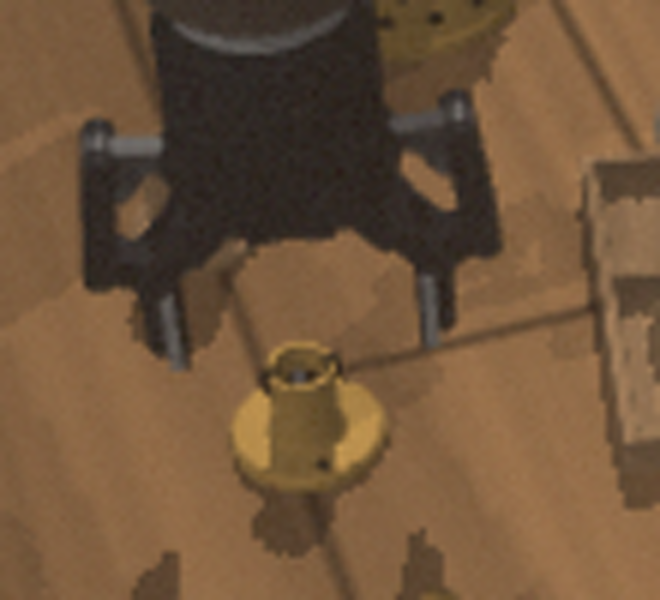

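Call:
{"op": "play_rows", "data": {"moves": [[[-0.004,-0.003,-0.04],0,-0.4],[[-0.004,-0.003,-0.08],0,0],[[-0.004,-0.003,-0.08],0,1],[[-0.004,-0.003,-0.08],0,1],[[-0.004,-0.003,-0.08],0,1],[[-0.004,-0.003,-0.08],0,1],[[-0.004,-0.003,-0.08],0,1],[[-0.004,-0.003,-0.08],0,1]]}}

```text
clock: 12.3
position: [439.6, 140.1, 185.0]
ee_rot: [-0.624, 0.781, 0.0, 0.004]
contact_force: [0.3, 1.3, -2.0]
gripper_width: 24.5
```

Call:
{"op": "play_rows", "data": {"moves": [[[0,0,0.03],0,1],[[0,0,0.1],0,1],[[0,0,0.22],0,1],[[0,0,0.36],0,1],[[0,0,0.45],0,1],[[0,0,0.45],0,1]]}}

```text
clock: 13.05
position: [439.8, 140.3, 322.7]
ee_rot: [-0.624, 0.781, 0.0, 0.008]
contact_force: [0.1, 0.1, -1.1]
gripper_width: 24.0
```

```bash
python3 -c "
from h import *
im=snap('side','b2.png'); crop(im,210,80,110,130,4,'b2c.png')
go(603.1,114.7,100,-13.5)"
```

```text
t 13.1 grasp [440.6 141.2 166. ] tilt 0.65 jaw -12.8 w 24.4 F [-0.5 -0.3 -1.4] q [ 0.66  0.19 -0.5  -0.   -0.87 -0.88]
shift [ 0.542 -0.088 -0.22 ] turn -0.023
```

View pics/b2c.png

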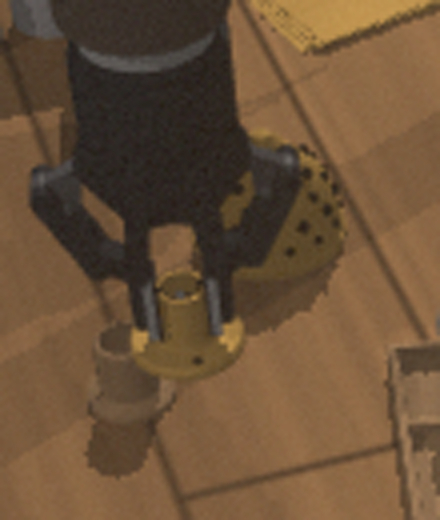

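Call:
{"op": "play_rows", "data": {"moves": [[[0.05,-0.01,0],0,1],[[0.18,-0.03,0],0,1],[[0.34,-0.055,0],0,1],[[0.46,-0.075,0],0,1],[[0.53,-0.086,-0.05],0,1],[[0.542,-0.088,-0.15],0,1],[[0.542,-0.088,-0.25],0,1],[[0.542,-0.088,-0.29],0,1],[[0.542,-0.088,-0.29],0,1],[[0.542,-0.088,-0.29],0,1]]}}

```text
clock: 14.35
position: [602.5, 113.7, 234.9]
ee_rot: [-0.624, 0.781, 0.0, 0.007]
contact_force: [1.0, 0.1, -0.5]
gripper_width: 24.3
```

```bash
python3 -c "
from h import *
im=snap('side','b3.png'); crop(im,280,110,110,110,5,'b3c.png')
im=snap('top','b3t.png'); crop(im,180,130,120,120,5,'b3tc.png')
go(603.1,114.7,36.5,-13.5)"
```

```text
t 14.45 grasp [604.  115.1  80.4] tilt 0.79 jaw -12.8 w 24.1 F [-0.   0.7 -0.3] q [ 0.45  0.53 -0.23 -0.   -0.8  -0.67]
shift [-0.003 -0.001 -0.146] turn -0.024
```

View pics/b3c.png

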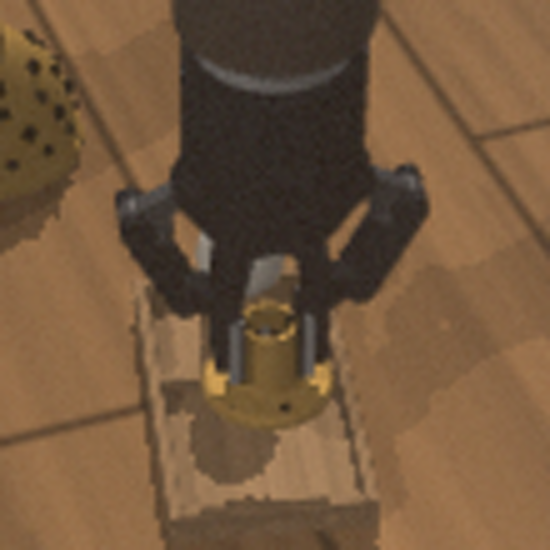

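View pics/b3tc.png

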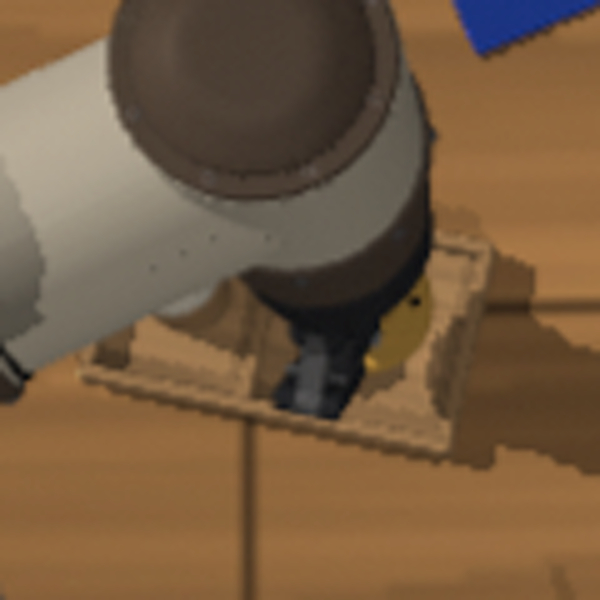

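Call:
{"op": "play_rows", "data": {"moves": [[[-0.003,-0.001,-0.04],0,1],[[-0.003,-0.001,-0.09],0,1],[[-0.003,-0.001,-0.13],0,1],[[-0.003,-0.001,-0.146],0,1],[[-0.003,-0.001,-0.148],0,1],[[-0.003,-0.001,-0.148],0,1]]}}

```text
clock: 15.2
position: [601.5, 113.5, 190.9]
ee_rot: [-0.624, 0.781, 0.0, 0.007]
contact_force: [-0.7, -0.8, 0.1]
gripper_width: 23.7
```

Call:
{"op": "play_rows", "data": {"moves": [[[0,0,0],0,0.2],[[0,0,0],0,-0.2],[[0,0,0],0,-0.3],[[0,0,0],0,-0.3],[[0,0,0],0,-0.3],[[0,0,0.05],0,-0.3],[[0,0,0.15],0,-0.3],[[0,0,0.3],0,-0.3],[[0,0,0.4],0,-1],[[0,0,0.48],0,-1],[[0,0,0.48],0,-1]]}}

```text
clock: 16.58
position: [601.9, 113.6, 338.4]
ee_rot: [-0.624, 0.781, -0.001, 0.01]
contact_force: [-0.1, 0.2, 0.3]
gripper_width: 85.7
```

```bash
python3 -c "
from h import *
im=snap('side','b4.png'); crop(im,280,110,110,110,5,'b4c.png')
go(438,16.3,180,100.5)"
```

```text
t 16.62 grasp [603.5 115.  181.4] tilt 0.98 jaw -12.8 w 85.6 F [-0.2 -0.7 -1.4] q [ 0.45  0.41 -0.13 -0.   -1.01 -0.67]
shift [-0.552 -0.329 -0.005] turn -2.223
```

View pics/b4c.png

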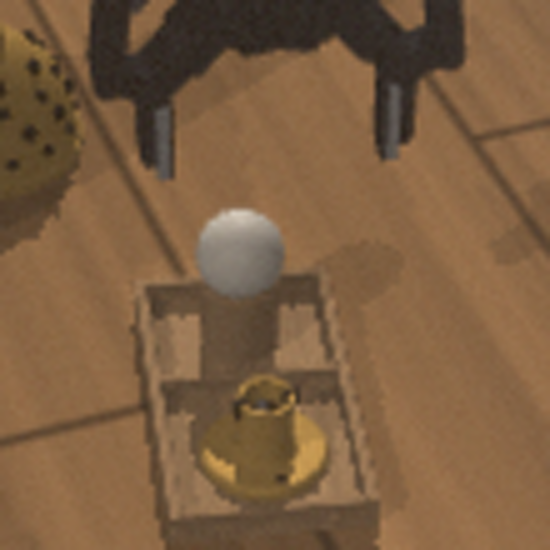

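Call:
{"op": "play_rows", "data": {"moves": [[[-0.1,-0.06,0],-0.3,-1],[[-0.25,-0.15,0],-0.6,-1],[[-0.4,-0.24,0],-0.9,-1],[[-0.5,-0.3,0],-1,-1],[[-0.552,-0.329,0],-1,-1],[[-0.552,-0.329,0],-1,-1]]}}

```text
clock: 17.38
position: [435.4, 14.5, 336.3]
ee_rot: [-0.401, 0.916, -0.002, 0.008]
contact_force: [-0.1, 0.4, 0.5]
gripper_width: 85.4
```

Call:
{"op": "play_rows", "data": {"moves": [[[0,0,0],-0.3,-1],[[0,0,-0.05],-0.6,-1],[[0,0,-0.15],-0.9,-1],[[0,0,-0.25],-1,-0.3],[[0,0,-0.3],-1,-0.3],[[0,0,-0.3],-1,-0.3]]}}

```text
clock: 18.12
position: [436.5, 15.1, 245.0]
ee_rot: [-0.15, 0.989, -0.005, 0.006]
contact_force: [-0.2, 0.3, -0.7]
gripper_width: 55.6
```

```bash
python3 -c "
from h import *
im=snap('side','n1.png'); crop(im,210,170,140,110,5,'n1c.png')
im=snap('top','n1t.png'); crop(im,240,220,120,100,5,'n1tc.png')
go(438,16.3,24,100.5)"
```

```text
t 18.23 grasp [439.1  14.1  91.4] tilt 1.01 jaw -72.7 w 55.4 F [0.2 0.8 0.1] q [ 0.41  0.27 -0.66  0.02 -0.63 -1.7 ]
shift [-0.004  0.007 -0.225] turn -0.226
```

View pics/n1c.png

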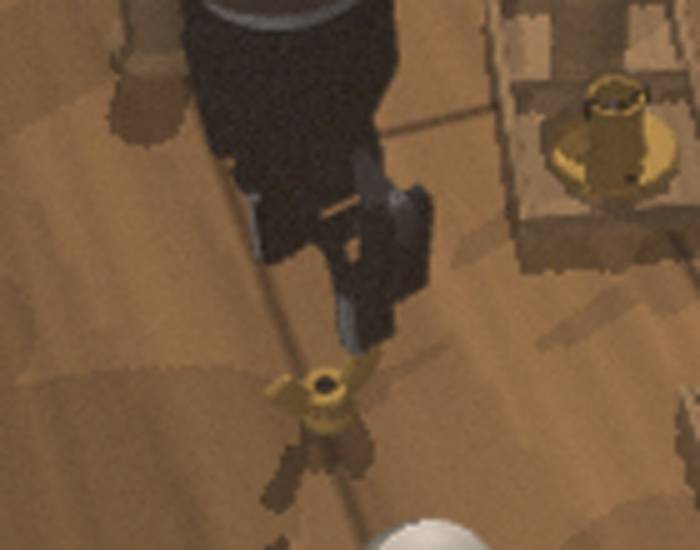

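View pics/n1tc.png

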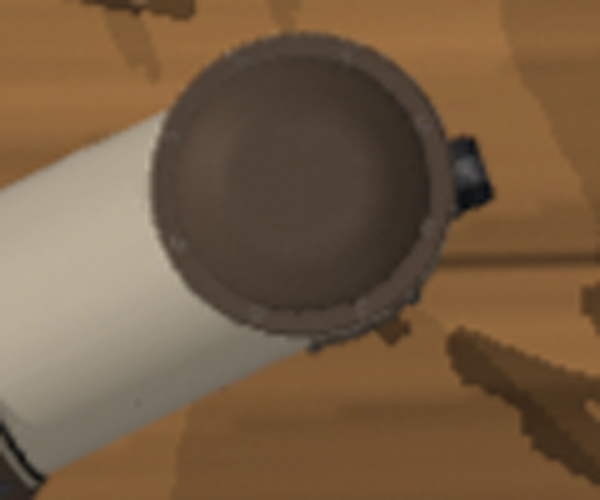

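Call:
{"op": "play_rows", "data": {"moves": [[[-0.004,0.007,-0.02],-0.22,-0.3],[[-0.004,0.007,-0.1],-0.22,-0.3],[[-0.004,0.007,-0.18],-0.22,-0.3],[[-0.004,0.007,-0.223],-0.22,-0.2],[[-0.004,0.007,-0.223],-0.22,0],[[-0.004,0.007,-0.223],-0.22,1],[[-0.004,0.007,-0.223],-0.22,1],[[-0.004,0.007,-0.223],-0.22,1],[[-0.004,0.007,-0.223],-0.22,1],[[-0.004,0.007,-0.223],-0.22,1],[[-0.004,0.007,-0.223],-0.22,1]]}}

```text
clock: 19.6
position: [436.0, 17.5, 180.7]
ee_rot: [-0.093, 0.996, -0.005, 0.009]
contact_force: [-2.2, 0.3, 5.9]
gripper_width: 16.9
```

Call:
{"op": "play_rows", "data": {"moves": [[[0,0,0.03],0,1],[[0,0,0.1],0,1],[[0,0,0.22],0,1],[[0,0,0.36],0,1],[[0,0,0.48],0,1],[[0,0,0.52],0,1],[[0,0,0.52],0,1]]}}

```text
clock: 20.48
position: [435.6, 17.4, 337.1]
ee_rot: [-0.093, 0.996, -0.004, 0.009]
contact_force: [-0.7, 0.1, -0.9]
gripper_width: 16.8
```

```bash
python3 -c "
from h import *
im=snap('side','n2.png'); crop(im,210,100,140,130,5,'n2c.png')
go(602.2,-247.4,180,84.4)"
```

```text
t 20.52 grasp [438.1  16.2 181.1] tilt 1.06 jaw -79.3 w 16.8 F [-0.1 -0.3 -1.1] q [ 0.42  0.13 -0.55  0.02 -0.89 -1.81]
shift [ 0.547 -0.879 -0.004] turn -0.543
```

View pics/n2c.png

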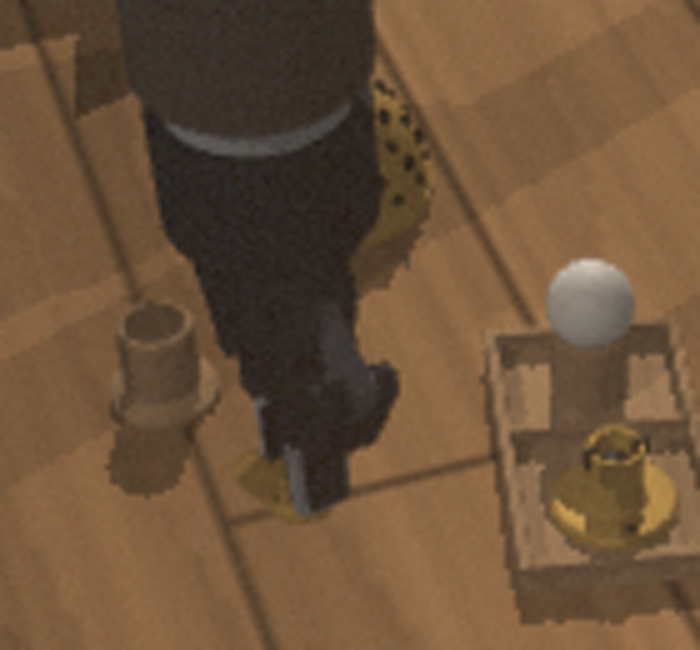

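Call:
{"op": "play_rows", "data": {"moves": [[[0.05,-0.08,0],-0.1,1],[[0.14,-0.22,0],-0.3,1],[[0.24,-0.38,0],-0.5,1],[[0.34,-0.54,0],-0.54,1],[[0.43,-0.7,0],-0.54,1],[[0.5,-0.81,0],-0.54,1],[[0.54,-0.87,0],-0.54,1],[[0.547,-0.879,-0.08],-0.54,1],[[0.547,-0.879,-0.2],-0.54,1],[[0.547,-0.879,-0.3],-0.54,1],[[0.547,-0.879,-0.33],-0.54,1],[[0.547,-0.879,-0.33],-0.54,1]]}}

```text
clock: 22.02
position: [599.4, -246.3, 235.7]
ee_rot: [0.048, 0.999, -0.005, 0.006]
contact_force: [-0.0, 0.0, 0.2]
gripper_width: 17.0
```

```bash
python3 -c "
from h import *
im=snap('side','n3.png'); crop(im,310,220,160,150,4.5,'n3c.png')
im=snap('top','n3t.png'); crop(im,320,150,140,100,5,'n3tc.png')
go(602.2,-247.4,32.5,84.4)"
```

```text
t 22.12 grasp [ 602.5 -248.3   82.9] tilt 1.15 jaw 84.5 w 17.0 F [-0.1  0.3 -0.4] q [-0.14  0.57 -0.14  0.01 -0.84 -1.54]
shift [-0.001  0.003 -0.168] turn -0.004
```

View pics/n3c.png

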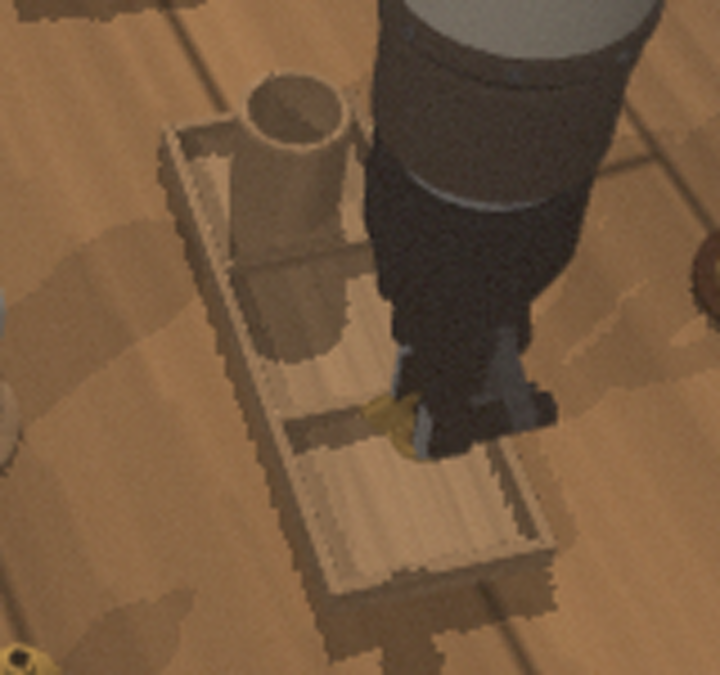

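View pics/n3tc.png

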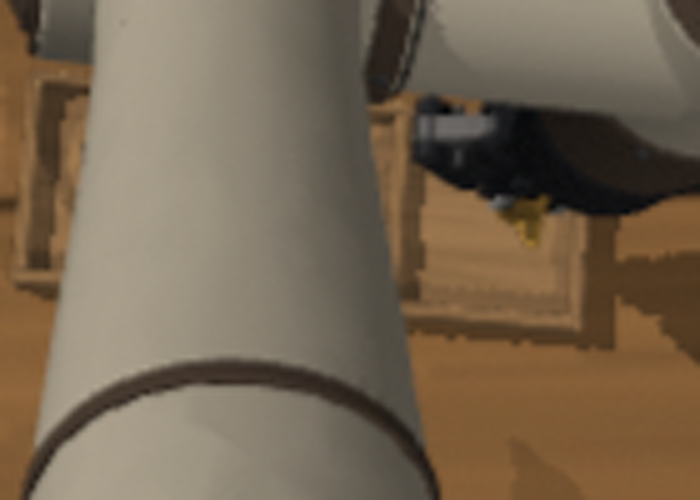

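Call:
{"op": "play_rows", "data": {"moves": [[[0,0.003,-0.05],0,1],[[0,0.003,-0.1],0,1],[[0,0.003,-0.15],0,1],[[0,0.003,-0.168],0,1],[[0,0.003,-0.168],0,1],[[0,0.003,-0.168],0,1]]}}

```text
clock: 22.88
position: [600.1, -245.6, 187.3]
ee_rot: [0.048, 0.999, -0.006, 0.008]
contact_force: [-0.9, -1.2, -0.5]
gripper_width: 17.0
```

Call:
{"op": "play_rows", "data": {"moves": [[[0,0,0],0,0.4],[[0,0,0],0,0.1],[[0,0,0],0,0.1],[[0,0,0],0,0.1],[[0,0,0],0,0.1],[[0,0,0.05],0,0.1],[[0,0,0.15],0,0.1],[[0,0,0.3],0,-0.3],[[0,0,0.45],0,-1],[[0,0,0.5],0,-1],[[0,0,0.5],0,-1]]}}

```text
clock: 24.25
position: [600.0, -245.5, 338.9]
ee_rot: [0.048, 0.999, -0.006, 0.01]
contact_force: [-0.9, -0.1, 0.0]
gripper_width: 85.5
```

```bash
python3 -c "
from h import *
im=snap('side','n4.png'); crop(im,310,220,160,150,4.5,'n4c.png')
go(417,-293.2,180,84.4)"
```

```text
t 24.3 grasp [ 602.1 -247.3  182.1] tilt 1.12 jaw 84.5 w 85.3 F [ 0.8 -0.4 -1.3] q [-0.14  0.47 -0.04  0.01 -1.05 -1.53]
shift [-0.617 -0.153 -0.007] turn -0.003
```

View pics/n4c.png

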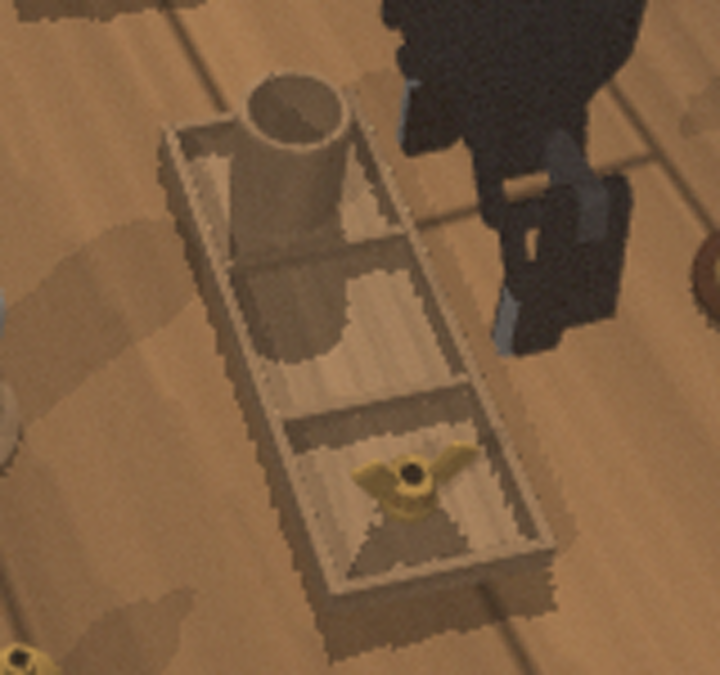

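Call:
{"op": "play_rows", "data": {"moves": [[[-0.1,-0.02,0],0.3,-1],[[-0.28,-0.07,0],0.6,-1],[[-0.45,-0.11,0],0.9,-1],[[-0.57,-0.14,0],1,-1],[[-0.617,-0.153,0],1,-1],[[-0.617,-0.153,0],1,-1]]}}

```text
clock: 25.05
position: [414.2, -291.5, 336.3]
ee_rot: [-0.211, 0.977, -0.003, 0.009]
contact_force: [0.4, 0.3, -0.5]
gripper_width: 85.2
```

Call:
{"op": "play_rows", "data": {"moves": [[[0,0,0],0.3,-1],[[0,0,0],0.6,-1],[[0,0,0],0.9,-1],[[0,0,0],1,-1],[[0,0,0],1,-1]]}}

```text
clock: 25.68
position: [415.5, -291.3, 335.6]
ee_rot: [-0.457, 0.889, -0.0, 0.009]
contact_force: [-0.1, 0.6, 0.2]
gripper_width: 85.2
```

Call:
{"op": "play_rows", "data": {"moves": [[[0,0,0],0.3,-1],[[0,0,-0.08],0.6,-1],[[0,0,-0.16],0.9,-1],[[0,0,-0.2],1,-1],[[0,0,-0.2],1,-1]]}}

```text
clock: 26.3
position: [415.9, -291.1, 274.4]
ee_rot: [-0.671, 0.741, 0.003, 0.008]
contact_force: [-0.4, -0.3, -0.4]
gripper_width: 85.3
```

```bash
python3 -c "
from h import *
im=snap('side','p1.png'); crop(im,240,260,150,150,4.5,'p1c.png')
go(417,-293.2,41,-5.6)"
```

```text
t 26.35 grasp [ 417.5 -289.   120.3] tilt 0.98 jaw -5.6 w 85.5 F [-0.5 -0.3  0.2] q [-0.29  0.33 -0.44 -0.02 -0.8   0.21]
shift [-0.002 -0.014 -0.264] turn 0.001
```

View pics/p1c.png

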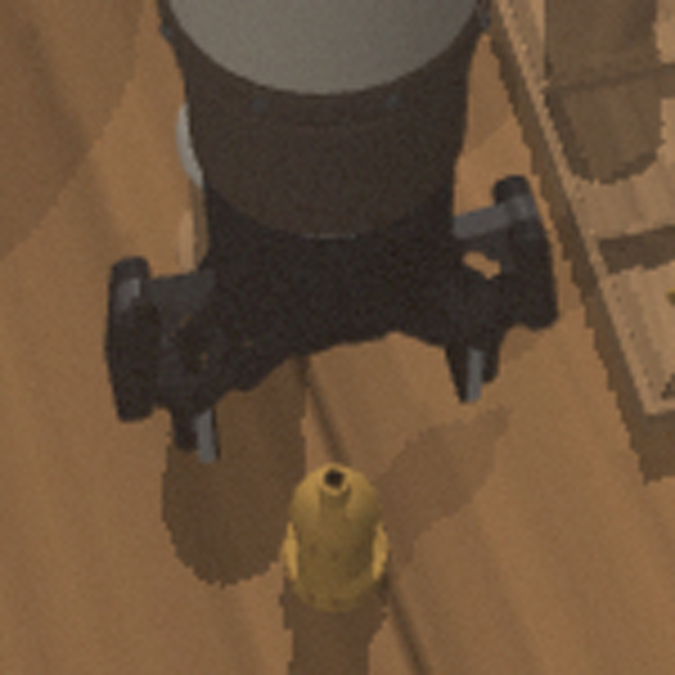

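Call:
{"op": "play_rows", "data": {"moves": [[[-0.002,-0.014,-0.06],0,-1],[[-0.002,-0.014,-0.16],0,-1],[[-0.002,-0.014,-0.23],0,-1],[[-0.002,-0.014,-0.264],0,-0.5],[[-0.002,-0.014,-0.264],0,0],[[-0.002,-0.014,-0.264],0,1],[[-0.002,-0.014,-0.264],0,1],[[-0.002,-0.014,-0.264],0,1],[[-0.002,-0.014,-0.264],0,1],[[-0.002,-0.014,-0.264],0,1],[[-0.002,-0.014,-0.264],0,1]]}}

```text
clock: 27.72
position: [416.0, -295.6, 197.2]
ee_rot: [-0.672, 0.741, 0.001, 0.009]
contact_force: [-1.1, 0.4, 6.4]
gripper_width: 30.5
```

Call:
{"op": "play_rows", "data": {"moves": [[[0,0,0.03],0,1],[[0,0,0.1],0,1],[[0,0,0.22],0,1],[[0,0,0.36],0,1],[[0,0,0.48],0,1],[[0,0,0.5],0,1],[[0,0,0.5],0,1]]}}

```text
clock: 28.6
position: [415.5, -295.4, 346.9]
ee_rot: [-0.671, 0.741, 0.001, 0.009]
contact_force: [-0.3, -0.1, -1.3]
gripper_width: 30.5
```

```bash
python3 -c "
from h import *
im=snap('side','p2.png'); crop(im,240,160,150,150,4.5,'p2c.png')
go(610.2,-165.8,100,-5.6)"
```

```text
t 28.65 grasp [ 416.9 -293.1  191.2] tilt 1.0 jaw -5.6 w 30.7 F [-0.3  0.4 -0.4] q [-0.3   0.24 -0.35 -0.02 -0.97  0.22]
shift [ 0.644  0.424 -0.304] turn 0.001
```

View pics/p2c.png

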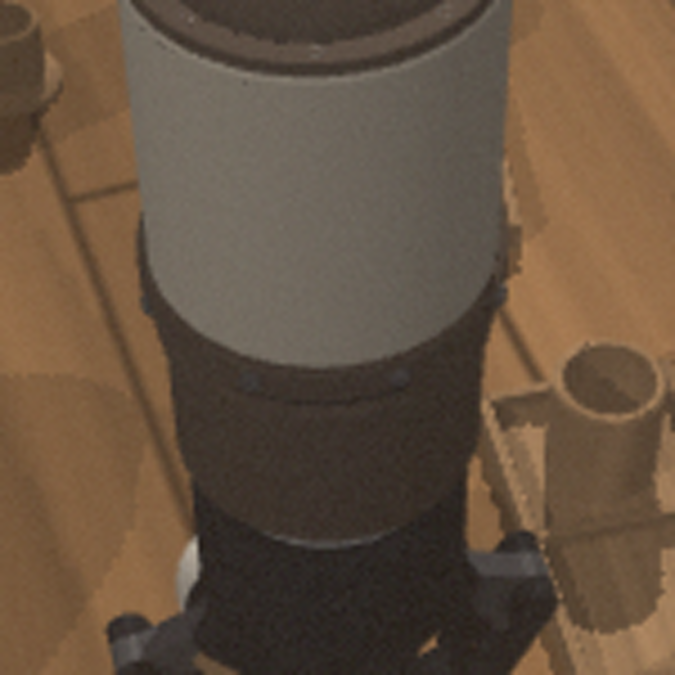

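Call:
{"op": "play_rows", "data": {"moves": [[[0.06,0.04,0],0,1],[[0.18,0.12,0],0,1],[[0.32,0.21,0],0,1],[[0.46,0.3,0],0,1],[[0.58,0.38,0],0,1],[[0.63,0.415,0],0,1],[[0.644,0.424,-0.08],0,1],[[0.644,0.424,-0.2],0,1],[[0.644,0.424,-0.3],0,1],[[0.644,0.424,-0.33],0,1],[[0.644,0.424,-0.33],0,1]]}}

```text
clock: 30.02
position: [608.7, -168.2, 246.6]
ee_rot: [-0.671, 0.741, 0.003, 0.008]
contact_force: [-0.1, -0.6, -0.6]
gripper_width: 31.0
```

```bash
python3 -c "
from h import *
im=snap('side','p3.png'); crop(im,310,200,150,150,4.5,'p3c.png')
go(610.2,-165.8,49,-5.6)"
```

```text
t 30.07 grasp [ 610.6 -166.    92.8] tilt 1.0 jaw -5.6 w 30.8 F [-0.1  0.2 -0.7] q [-0.02  0.54 -0.16 -0.02 -0.86 -0.07]
shift [-0.001  0.001 -0.146] turn 0.001
```

View pics/p3c.png

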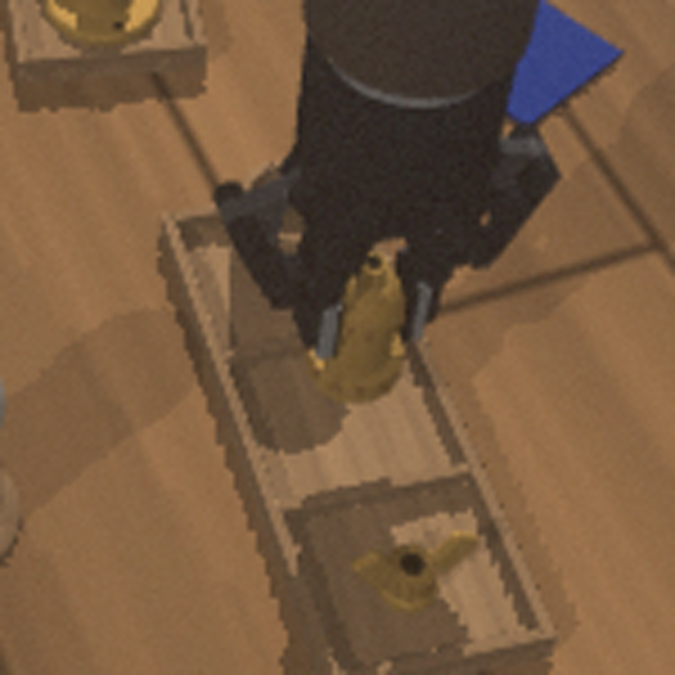

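Call:
{"op": "play_rows", "data": {"moves": [[[0,0,-0.05],0,1],[[0,0,-0.1],0,1],[[0,0,-0.13],0,1],[[0,0,-0.146],0,1],[[0,0,-0.146],0,1],[[0,0,-0.146],0,1]]}}

```text
clock: 30.82
position: [609.2, -168.2, 204.1]
ee_rot: [-0.672, 0.741, 0.002, 0.009]
contact_force: [-0.0, -0.1, -1.1]
gripper_width: 31.0
```

```bash
python3 -c "
from h import *
im=snap('side','p4.png'); crop(im,340,220,100,100,6,'p4c.png')
go(610.2,-165.8,49,-5.6)"
```

```text
t 30.88 grasp [ 610.8 -166.    49.1] tilt 1.02 jaw -5.6 w 30.8 F [-0.4  0.6 -1.1] q [-0.02  0.59 -0.2  -0.02 -0.77 -0.07]
shift [-0.002  0.001 -0.   ] turn 0.001
```

View pics/p4c.png

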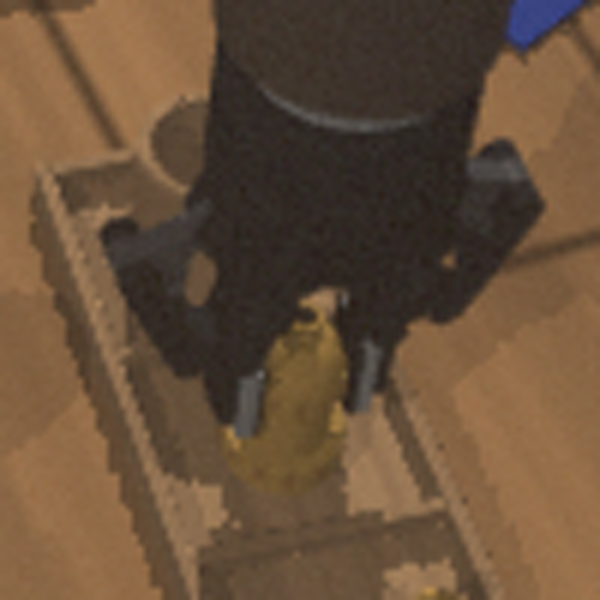

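Call:
{"op": "play_rows", "data": {"moves": [[[0,0,-0.004],0,1],[[0,0,-0.004],0,1],[[0,0,-0.004],0,0.2],[[0,0,-0.004],0,-0.2],[[0,0,-0.004],0,-0.5],[[0,0,-0.004],0,-0.5],[[0,0,-0.004],0,-0.5],[[0,0,0.05],0,-0.5],[[0,0,0.2],0,-0.6],[[0,0,0.35],0,-1],[[0,0,0.5],0,-1],[[0,0,0.52],0,-1]]}}

```text
clock: 32.38
position: [609.6, -168.4, 366.1]
ee_rot: [-0.672, 0.741, -0.002, 0.012]
contact_force: [0.7, -0.1, -0.3]
gripper_width: 85.8
```

```bash
python3 -c "
from h import *
im=snap('side','p5.png'); crop(im,310,200,150,150,4.5,'p5c.png')
print(proj(im,[[610.2,-165.8,6],[610.2,-165.8,75]]))
go(431.5,-147.5,200,-5.6)"
```

```text
[[385.09549228 294.09642795]
 [388.70786421 272.76886342]]
t 32.42 grasp [ 612.  -166.2  209.5] tilt 1.28 jaw -5.6 w 85.4 F [ 0.2 -0.9  0.5] q [-0.02  0.42 -0.03 -0.02 -1.1  -0.07]
shift [-0.602  0.062 -0.032] turn 0.0
```

View pics/p5c.png

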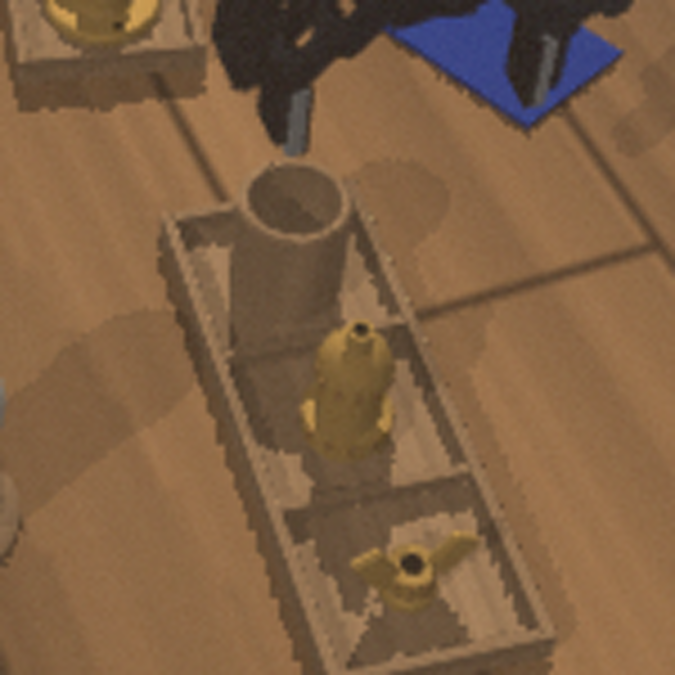

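Call:
{"op": "play_rows", "data": {"moves": [[[-0.12,0.01,0],0,-1],[[-0.3,0.03,0],0,-1],[[-0.47,0.05,0],0,-1],[[-0.58,0.06,0],0,-1],[[-0.602,0.062,-0.05],0,-1],[[-0.602,0.062,-0.15],0,-1],[[-0.602,0.062,-0.2],0,-1],[[-0.602,0.062,-0.2],0,-1]]}}

```text
clock: 33.42
position: [427.9, -149.7, 303.0]
ee_rot: [-0.672, 0.741, 0.001, 0.01]
contact_force: [-0.3, 0.6, 0.2]
gripper_width: 85.0
```

```bash
python3 -c "
from h import *
im=snap('side','l1.png'); crop(im,220,190,150,150,4.5,'l1c.png')
go(431.5,-147.5,83,-5.6)"
```

```text
t 33.48 grasp [ 431.  -147.6  149. ] tilt 1.19 jaw -5.6 w 85.7 F [ 0.3  0.6 -0.3] q [ 0.02  0.2  -0.54 -0.02 -0.82 -0.11]
shift [ 0.002  0.    -0.22 ] turn 0.0
```

View pics/l1c.png

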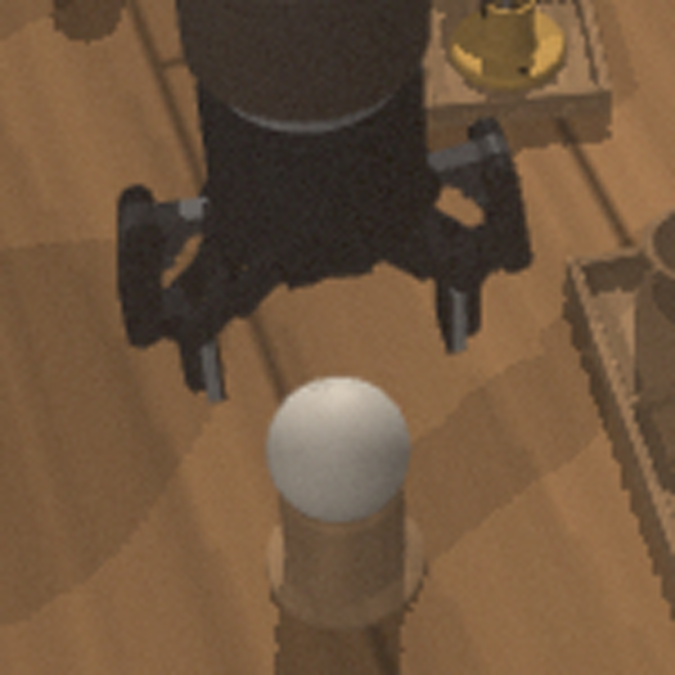

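Call:
{"op": "play_rows", "data": {"moves": [[[0.002,0,-0.05],0,-1],[[0.002,0,-0.13],0,-1],[[0.002,0,-0.2],0,-1],[[0.002,0,-0.23],0,-1],[[0.002,0,-0.23],0,-1],[[0.002,0,-0.23],0,0],[[0.002,0,-0.23],0,1],[[0.002,0,-0.23],0,1],[[0.002,0,-0.23],0,1],[[0.002,0,-0.23],0,1],[[0.002,0,-0.23],0,1],[[0.002,0,-0.23],0,1]]}}

```text
clock: 34.98
position: [428.3, -149.7, 236.0]
ee_rot: [-0.672, 0.741, 0.0, 0.01]
contact_force: [-3.7, 1.4, 7.2]
gripper_width: 55.6
```

Call:
{"op": "play_rows", "data": {"moves": [[[0,0,0.03],0,1],[[0,0,0.08],0,1],[[0,0,0.17],0,1],[[0,0,0.28],0,1],[[0,0,0.37],0,1],[[0,0,0.4],0,1],[[0,0,0.4],0,1]]}}

```text
clock: 35.85
position: [428.2, -149.7, 356.3]
ee_rot: [-0.672, 0.741, -0.0, 0.01]
contact_force: [-0.8, -0.5, -0.8]
gripper_width: 55.5
```

```bash
python3 -c "
from h import *
im=snap('side','l2.png'); crop(im,210,150,150,150,4.5,'l2c.png')
go(618.5,-84,200,-5.6)"
```

```text
t 35.9 grasp [ 430.1 -147.5  200.4] tilt 1.12 jaw -5.6 w 55.9 F [-0.7  1.1 -0.6] q [ 0.02  0.14 -0.46 -0.02 -0.96 -0.11]
shift [ 0.628  0.212 -0.001] turn 0.001
```

View pics/l2c.png

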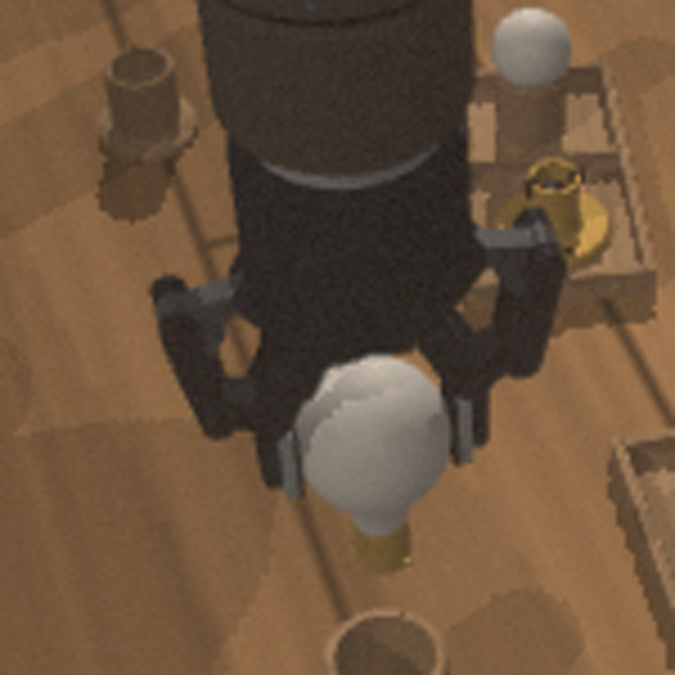

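Call:
{"op": "play_rows", "data": {"moves": [[[0.06,0.02,0],0,1],[[0.16,0.055,0],0,1],[[0.3,0.1,0],0,1],[[0.43,0.145,0],0,1],[[0.54,0.182,0],0,1],[[0.61,0.205,0],0,1],[[0.628,0.212,0],0,1],[[0.628,0.212,-0.06],0,1],[[0.628,0.212,-0.13],0,1],[[0.628,0.212,-0.17],0,1],[[0.628,0.212,-0.17],0,1],[[0.628,0.212,-0.17],0,1]]}}

```text
clock: 37.4
position: [616.6, -86.1, 305.2]
ee_rot: [-0.672, 0.741, 0.0, 0.01]
contact_force: [0.6, 0.2, 0.2]
gripper_width: 55.5
```

```bash
python3 -c "
from h import *
im=snap('side','l3.png'); crop(im,300,150,120,130,5,'l3c.png')
print(proj(im,[[618.5,-84,63],[618.5,-84,82],[618.5,-84,151]]))
im=snap('top','l3t.png'); crop(im,290,130,140,100,5,'l3tc.png')
go(618.5,-84,82,-5.6)"
```

```text
[[374.32700112 244.45024342]
 [375.11554479 238.14580017]
 [378.183139   213.62024183]]
t 37.5 grasp [619.  -83.9 150.5] tilt 1.2 jaw -5.6 w 55.7 F [ 0.4  0.  -1.6] q [ 0.12  0.46 -0.13 -0.01 -0.96 -0.21]
shift [-0.002 -0.    -0.228] turn 0.001
```

View pics/l3c.png

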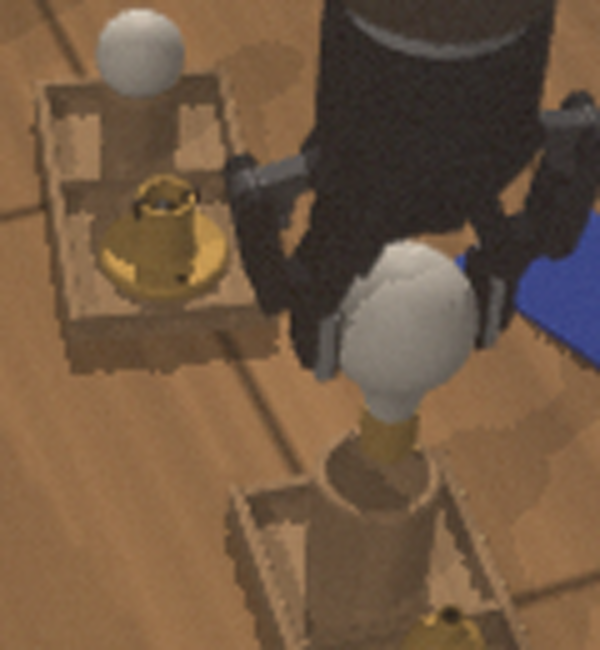

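View pics/l3tc.png

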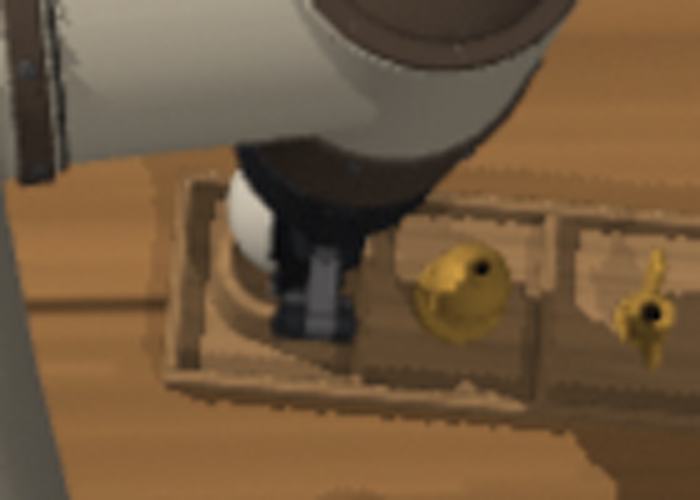

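Call:
{"op": "play_rows", "data": {"moves": [[[-0.012,0,-0.03],0,1],[[-0.012,0,-0.09],0,1],[[-0.012,0,-0.14],0,1],[[-0.012,0,-0.18],0,1],[[-0.012,0,-0.205],0,1],[[-0.012,0,-0.22],0,1],[[-0.012,0,-0.228],0,1],[[-0.012,0,-0.228],0,1],[[-0.012,0,-0.228],0,1]]}}

```text
clock: 38.62
position: [613.7, -86.1, 237.9]
ee_rot: [-0.672, 0.741, -0.001, 0.012]
contact_force: [1.7, -0.3, 1.6]
gripper_width: 55.7
```

```bash
python3 -c "
from h import *
im=snap('side','l4.png'); crop(im,300,150,120,130,5,'l4c.png')
go(618.5,-84,82,-5.6)"
```

```text
t 38.67 grasp [616.6 -83.9  82.9] tilt 1.34 jaw -5.6 w 55.8 F [ 2.  -0.5  1. ] q [ 0.12  0.53 -0.21 -0.02 -0.81 -0.21]
shift [ 0.006 -0.    -0.003] turn 0.0
```

View pics/l4c.png

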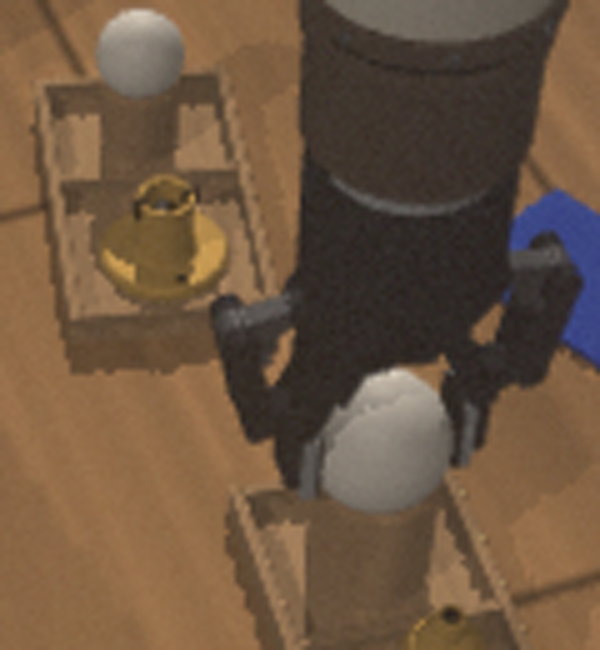

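Call:
{"op": "play_rows", "data": {"moves": [[[0,0,-0.004],0,1],[[0,0,-0.004],0,1],[[0,0,-0.004],0,-0.5],[[0,0,-0.004],0,-1],[[0,0,-0.004],0,-1],[[0,0,-0.004],0,-1],[[0,0,-0.004],0,-1],[[0,0,0.05],0,-1],[[0,0,0.2],0,-1],[[0,0,0.4],0,-1],[[0,0,0.5],0,-1]]}}

```text
clock: 40.05
position: [613.9, -86.1, 393.5]
ee_rot: [-0.672, 0.74, -0.004, 0.014]
contact_force: [1.3, -0.5, -0.9]
gripper_width: 85.2
```

Call:
{"op": "play_rows", "data": {"moves": [[[-0.2,0,0],0,-1],[[-0.4,0,0],0,-1],[[-0.6,0.1,0],0,-1],[[-0.6,0.3,0],0,-1],[[-0.6,0.5,0],0,-1],[[-0.6,0.7,0],0,-1],[[-0.6,0.8,0],0,-1],[[-0.6,0.8,0],0,-1],[[-0.6,0.8,0],0,-1]]}}

```text
clock: 41.18
position: [433.6, 153.4, 394.1]
ee_rot: [-0.672, 0.74, -0.004, 0.015]
contact_force: [0.0, -0.2, 0.8]
gripper_width: 85.4
```

```bash
python3 - <<'E'
from h import *
go(0,0,0)
im=snap('side','f.png'); crop(im,290,120,160,220,2.7,'fs.png')
im2=snap('top','ft.png'); crop(im2,180,150,270,80,2.9,'ft2.png')
for i in (im,im2):
    for n in "bulb_large bulb_small pendant_holder batten_holder wing_nut dome rivet_set".split():
        print(n,[(np.round(d['centre']).tolist(),round(d['conf'],2)) for d in arm.look_for(n,i)][:2])
pickle.dump((im2,im),open('ims2.pkl','wb'))
E
```

```text
t 41.17 grasp [437.8 155.6 239.2] tilt 1.74 jaw -5.6 w 85.4 F [ 0.  -0.2  0.8] q [ 0.7   0.1  -0.4   0.01 -1.03 -0.8 ]
shift [-1.459 -0.519 -0.797] turn None
bulb_large [([615.0, -98.0, 98.0], 0.93), ([596.0, -249.0, 26.0], 0.5)]
bulb_small [([617.0, 183.0, 65.0], 0.58)]
pendant_holder [([606.0, -177.0, 41.0], 0.75), ([599.0, -186.0, 5.0], 0.29)]
batten_holder [([596.0, 108.0, 15.0], 0.76)]
wing_nut [([600.0, -252.0, 26.0], 0.59)]
dome [([546.0, 366.0, 38.0], 0.84)]
rivet_set [([521.0, -413.0, 11.0], 0.91)]
bulb_large [([616.0, -72.0, 104.0], 0.65), ([600.0, -245.0, 22.0], 0.44)]
bulb_small [([622.0, 201.0, 66.0], 0.53)]
pendant_holder [([606.0, -161.0, 57.0], 0.7)]
batten_holder [([600.0, 116.0, 13.0], 0.72)]
wing_nut [([600.0, -245.0, 22.0], 0.51)]
dome [([547.0, 387.0, 49.0], 0.71)]
rivet_set [([525.0, -404.0, 11.0], 0.62)]
```

View pics/fs.png

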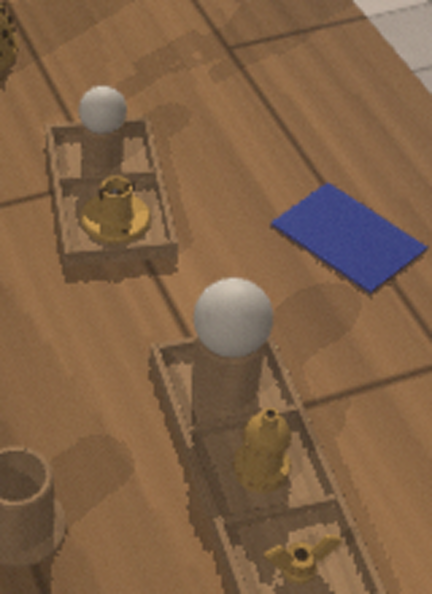

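View pics/ft2.png

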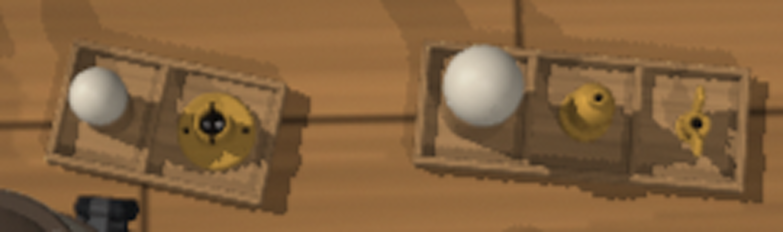

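```bash
python3 - <<'E'
from h import *
a,b=pickle.load(open('ims2.pkl','rb'))
T=lambda x,y:(180+(x+.5)/2.9-.5,150+(y+.5)/2.9-.5)
S=lambda x,y:(290+(x+.5)/2.7-.5,120+(y+.5)/2.7-.5)
L=(np.array([610.2,-165.8]),-5.6); H=(np.array([611.3,148.7]),-13.5)
for n,t,s,z,(c,w) in [('small',T(99,96),S(103,109),59,H),('bat mouth',T(212,124),S(116,186),44,H),('bat fl',T(216,131),S(116,216),12,H),('large',T(483,85),S(233,316),83,L),('pend',T(599,98),S(270,414),75,L),('nut',T(697,123),S(301,552),24,L)]:
    loc=lambda p: R.from_euler('z',-w,degrees=True).apply([*(p[:2]-c),0])[:2].round(1)
    print(n,'tri',tri([(a,t),(b,s)]).round(1),'exp z',z,'local top',loc(onplane(a,t,z)),'side',loc(onplane(b,s,z)))
E
```

```text
small tri [623.  195.2  59.4] exp z 59 local top [-0.3 48. ] side [ 1.5 48.7]
bat mouth tri [604.4 114.9  44.2] exp z 44 local top [ -0.2 -34.6] side [  2.6 -34. ]
bat fl tri [605.9 115.4   8.3] exp z 12 local top [  0.9 -34.2] side [  2.8 -37.2]
large tri [620.3 -82.4  83.7] exp z 83 local top [ 1.5 84. ] side [ 2.7 84.5]
pend tri [ 611.2 -166.9   75. ] exp z 75 local top [ 0.6 -0.9] side [ 1.6 -1. ]
nut tri [ 601.2 -248.8   27. ] exp z 24 local top [ -0.7 -84. ] side [  0.6 -81.8]
```

```bash
python3 -c "
from h import *
print(arm.job_done()); s=arm.read_state(); print(s['clock'])"
```

```text
the job is handed in; nothing more can be done
None
the job is handed in; nothing more can be done
```

Both lantern kits are in their trays and the job is handed in, at about 41 s on the robot's clock. It reports no verdict.

**Placement:** I checked the final pictures from both cameras, using each thing's known height. Ranges are the two cameras' readings, in the tray's own frame.

| Thing | Tray | x (mm) | y (mm) | Target y (mm) |
|---|---|---|---|---|
| bulb_large | long | +1.5 to +2.7 | 84.0 to 84.5 | 82 |
| pendant_holder | long | +0.6 to +1.6 | about -1 | 0 |
| wing_nut | long | -0.7 to +0.6 | -84.0 to -81.8 | -82 |
| bulb_small | short | -0.3 to +1.5 | 48.0 to 48.7 | 45 |
| batten_holder | short | -0.2 to +2.8 | -37.2 to -34.0 | -35 |

- **Bulbs:** Both globe centres come out within 1 mm of seated height. I opened the fingers only once each bulb was down on its cup rim. The caps are hidden inside the cups, so I could not see a small tilt of a bulb directly.
- **Dome and riveting set:** The networks put both within about 4 mm of where they were at the start, which is their accuracy.
- **Gripper:** It was open and clear of everything at the hand-in.

**Disagreements:**
- The two cameras differed by up to 3 mm.
- In the hand, both bulbs looked about 3 mm off in x, so I shifted them before lowering.
- The tool had tilted by about 1.7° by the end. The moves cannot correct that, and it caused no visible trouble.

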